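# Stack an anti-vibration mount in its hold-down fixture

### The arm

A 6-joint arm with a two-finger parallel gripper is mounted at the origin on a cart in front of the work surface, level with it; the furniture and walls round the work are solid. World frame = base frame: x ahead of the robot, y to its left, z up, the work surface at z = 0. Lengths are in mm, angles in rad, forces in N, time in s.
With the tool pointing down it reaches from about 350 to 875 mm from the base axis. Payload 4.2 kg.
Tool frame: the origin (TCP) lies midway between the tips of the shut fingers; the grasp point (between the pads) lies 19 mm behind it (tcp_to_grasp is the distance from the TCP to the grasp point, in mm); z points along the fingers, y is the line along which they close (so a half turn about z gives the same grasp; the last joint's range is limited). The gripper opens to 85 mm and grips with 20 to 120 N. Pads are 22 mm wide; open, the fingers measure 114 mm over their backs; the gripper's body (76 mm by 85 mm) begins 54 mm behind the grasp point. The pads swing forward as they close: fully open they stand 13 mm farther back than shut.
Start: joints at [-0.927, 0.385, 0.008, 0, -1.194, -0.259], TCP at [234.622, -579.268, 231.312] pointing down, gripper open.
Joint ranges: [-3.14, 3.14], [-1.21, 2.06], [-1.07, 1.41], [-3.16, 2.05], [-2.99, -0.16], [-3.1, 3.1]. Speed limits (rad/s): [2.79, 2.79, 3.14, 3.14, 3.14, 3.14].

### API

Orientations are given as a unit quaternion [x, y, z, w].
In Python, from bench import read_state, get_image, job_done, tcp_to_grasp gives the robot as it stands.
- The arm moves only by the tool jog_arm, never from a script. Its argument "plan" is a list of rows, each a list of 3 entries, a list of its own where there are three numbers: the finger opening in mm, from 0 to 85.4, then the shift along the tool's x, y, z as a fraction of full scale, then the turn, a rotation vector about the tool's x, y, z as a fraction of full scale. A call has 1 to 10 rows; each row is the pose to reach, as a shift and turn from the pose commanded when the call began, along the tool's axes at that moment; what a row does not reach only later rows make up. Full scale, the value 1, is 0.1 m for a shift and 60 degrees for a turn. A row lasts 1/8 s, in which the tool goes at most 62.5 mm and 10.7 degrees, less where a joint would pass 70% of its speed; a pose out of reach is approached as far as the arm can. A call with a number of a shift or a turn outside -1 to 1 is refused whole. A call with a gripper value outside its range is refused whole. The fingers move at their own pace and stop on an object; the grip force is fixed at half the most. Time passes only in rows, so rows that repeat a pose let the fingers close. It gives the time, the measured TCP pose, the force, the opening and the grip force at its end, in the units of the state.
- read_state(): the state, without advancing time (a new reading comes with each control period).
- get_image(name): name is "scene" or "top" or "wrist"; returns a dict with "img" (400x640x3 uint8, red, green, blue), "range_z" (400x640 float32, mm along the optical axis (not along the pixel's ray), 0 where there is no reading), "intrinsics" (3x3 intrinsics, pixels), "extrinsics" (4x4, takes a point from camera to world coordinates); the wrist camera has in their place "tool_from_camera" (4x4, takes a point from camera to tool coordinates, whose origin is the TCP and whose axes are the flange's). Camera axes: x right, y down, z forward; pixel columns grow to the right and rows downward; lengths in mm; the calibration is good to about 2 mm. The wrist camera is an equidistant fisheye: a pixel r from the principal point sees the ray r / f radians off the axis. A picture is of the moment at which its call begins: read the wrist's pose just before it.
- job_done(): hands the job in; it is judged then, once.
The state is a dict: "clock": time; "joints": joint angles; "joint_vel": joint speeds; "joint_efforts": joint torques, N m; "position": TCP position; "ee_rot": TCP orientation; "contact_force": force on the tool from outside, world axes, zero at the start; "wrist_torque": the same for the moment, N m; "gripper_width": finger opening in mm; "grasp_force": force on a finger pad.
Only numpy, scipy, OpenCV 4.12 (cv2) and the standard library are available. Lean on these libraries where they do the work, as an engineer would, in place of code of your own. Each camera call takes 0.05 s, during which the arm holds its last target. There are 200 camera calls.

### The job

Build up the anti-vibration mount on the upright pin of the assembly fixture: the drilled steel flange at the bottom, then the black rubber pad, then the plain steel washer, and the brass sleeve on top. The fixture's hold-down arm may be shut, half up or open; swing it up out of the way if it is in the way, and when the stack is complete swing it down until its pad rests on the sleeve, then let go. Do not move the flat black tin.

Things in the scene. Friction and masses are not known exactly. Their poses are not given: they have to be found in the camera images.
- fixture: Fixed assembly fixture: grey plate 12 mm thick with a steel pin and a bracket for a hold-down arm. Origin: on the pin's axis at bench level, z up, +x from the pin to the bracket. Plate x -60 to 105, y -55 to 55 mm. Pin 16 mm thick, from z = 12 to 72 mm, top 10 mm tapering to 8. Bracket x 59 to 91, y -30 to 30, 106 mm high: set rings with a wide gripper turned along y, clear of it.
- pin_tip (a point): Centre of the pin's top end, 72 mm above the bench. The top of a complete stack is 80 mm above the bench.
- hold_down (a joint): Arm angle (rad): 0 = shut, level towards fixture -x, its pad just touching a complete stack; grows as it swings up and over backwards to a stop at 2.6; lower stop -0.05. Starts anywhere from 0 to 2.6; out of the way from 2.3. Hinge along fixture y at x = 75, z = 92 mm. Steel bar 20 wide, 14 thick, 128 mm long; black pad 36 mm across, 75 mm from the hinge. Stays where left; 1 to 4 N moves it.
- handle (a point): Grip point on the arm's handle, a black round bar 12 mm thick along fixture y, sticking out 54 mm from the arm's +y side near its free end. At arm angle a this point is, in the fixture's frame, at x = 75 - 120 cos(a), y = 43, z = 92 + 120 sin(a) mm. Can be pinched from above, fingers closing along fixture x; it turns in the grip.
- flange: Drilled flange: flat steel ring with six small dark holes round it, the widest ring, 68 mm across, 14 mm high, centre hole 26 mm, 250 g. Origin: centre of its underside, z up. Lies flat on the bench.
- rubber_pad: Rubber pad: matt black ring 58 mm across, 22 mm high, centre hole 26 mm. Origin: centre of its underside, z up. Lies flat on the bench.
- washer: Plain steel washer: flat steel ring without small holes, 50 mm across, 10 mm high, centre hole 26 mm. Origin: centre of its underside, z up. Lies flat on the bench.
- sleeve: Brass sleeve: yellow metal ring 38 mm across, 22 mm high, centre hole 26 mm (wall 6 mm). Origin: centre of its underside, z up. Stands upright on the bench.
- flat_tin: Flat round black tin, 150 mm across, 45 mm high; a bystander, to be left alone. Origin: centre of its underside.
Things that resemble listed ones, but are neither listed nor needed, are in the scene too. What is shaped like the flange but blue is not meant.

How it is judged (in metres and radians):
On the way, in this order (a step that is already met when the one before it is completed fails the run):
1. the drilled flange lies flat on the fixture plate, round the pin (horizontal distance between flange and pin_tip below 0.01 m and z of flange in the frame of fixture between 0.009 and 0.015 m and angle between flange's own z axis and vertical below 0.08 rad), for 0.2 s.
2. the rubber pad lies on the flange, round the pin (horizontal distance between rubber_pad and pin_tip below 0.01 m and z of rubber_pad in the frame of fixture between 0.023 and 0.029 m and angle between rubber_pad's own z axis and vertical below 0.08 rad), for 0.2 s.
3. the plain steel washer lies on the rubber pad, round the pin (horizontal distance between washer and pin_tip below 0.01 m and z of washer in the frame of fixture between 0.045 and 0.051 m and angle between washer's own z axis and vertical below 0.08 rad), for 0.2 s.
4. the brass sleeve stands on the washer, round the pin (horizontal distance between sleeve and pin_tip below 0.01 m and z of sleeve in the frame of fixture between 0.055 and 0.061 m and angle between sleeve's own z axis and vertical below 0.08 rad), for 0.2 s.
5. the hold-down arm is down on the sleeve (value of joint hold_down below 0.03 rad and velocity of joint hold_down between -0.05 and 0.05 rad/s), for 0.2 s.
At the end, for the whole second after the job is handed in: From the bottom, flange, rubber pad, washer and sleeve lie level on the pin, within 10 mm of its axis and 3 mm of their heights (undersides 12, 26, 48, 58 mm above the bench), at rest; the hold-down arm is shut on the sleeve (angle under 0.03 rad) and still (all of step 1 and all of step 2 and all of step 3 and all of step 4 and all of step 5 and linear speed of each of flange, rubber_pad, washer, sleeve below 0.02 m/s); the robot touches nothing.
It fails at once if the flat black tin is moved by more than 20 mm (distance of flat_tin from where it was at the start of the episode above 0.02 m).
It also fails if it takes over 136 s, if anything falls off the work surface, if the arm or the gripper's body presses on something with over 40 N, if the wrist force passes 120 N, or if a joint passes its speed limit or range.

## Working session

There is one attempt and no reset: what is moved stays moved. The work goes in short steps, Python scripts to look and compute and a tool call to move; the robot and the scene stay as the last step left them, time stands still between calls to the robot, and variables do not carry over. Pictures are saved under pics/ and viewed, at most 14 in all, crops included, and the job is handed in when it is done.

Besides the shell and the picture viewer there is one more tool, called in YAML: its name, and indented under it one key for each argument. jog_arm: Moves the arm, as the interface text tells. Its arguments: {"type":"object","properties":{"plan":{"type":"array"}},"required":["plan"]}

```bash
ls; mkdir -p pics; python3 - <<'E'
from bench import *
import cv2,pickle
s=read_state();print(s['clock'],s['position'],s['ee_rot'],tcp_to_grasp)
d={}
for n in('scene','top'):
    o=get_image(n);d[n]=o;cv2.imwrite(f'pics/{n}0.png',o['img'][:,:,::-1]);print(n,o['intrinsics'].tolist(),o['extrinsics'].round(3).tolist())
pickle.dump(d,open('d0.pkl','wb'))
E
```

```text
pics
0.0 [ 234.40957676 -578.73533153  230.19499723] [-1.91107055e-01  9.81568573e-01  1.08024050e-03 -2.50772888e-04] 18.700000000000003
scene [[412.0520590292135, 0.0, 318.84781755200584], [0.0, 412.0520590292135, 197.949355095201], [0.0, 0.0, 1.0]] [[-0.776, -0.414, 0.476, 18.043], [-0.63, 0.494, -0.599, 649.98], [0.013, -0.765, -0.644, 776.504], [0.0, 0.0, 0.0, 1.0]]
top [[402.61589678381483, 0.0, 319.54139344793793], [0.0, 402.61589678381483, 199.79257183287024], [0.0, 0.0, 1.0]] [[0.03, -0.994, 0.107, 427.976], [-0.999, -0.027, 0.024, 8.965], [-0.021, -0.107, -0.994, 1116.907], [0.0, 0.0, 0.0, 1.0]]
```

View pics/scene0.png

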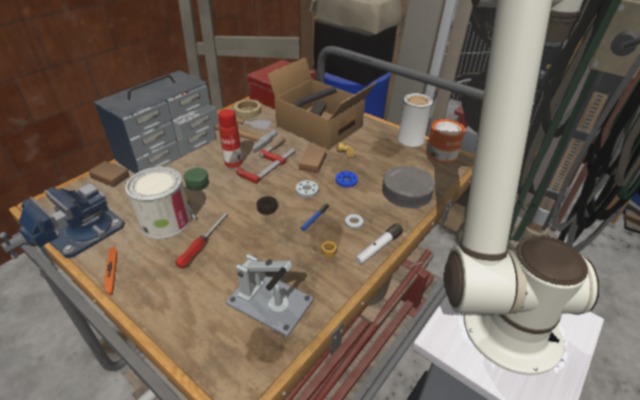

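View pics/top0.png

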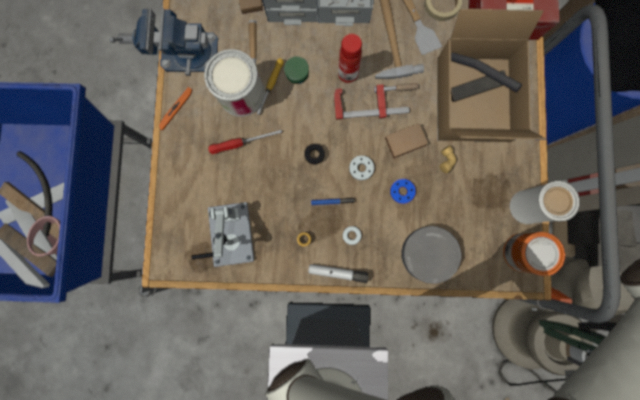

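```bash
cat > h.py <<'E'
import numpy as np,cv2,pickle
def cloud(o):
    z=o['range_z'].astype(float);K=o['intrinsics'];v,u=np.mgrid[:z.shape[0],:z.shape[1]]
    p=np.stack([(u-K[0,2])/K[0,0]*z,(v-K[1,2])/K[1,1]*z,z],-1)
    E=o['extrinsics'];w=p@E[:3,:3].T+E[:3,3];w[z==0]=np.nan;return w
def project(o,P):
    E=np.linalg.inv(o['extrinsics']);q=np.atleast_2d(P)@E[:3,:3].T+E[:3,3];q=q@o['intrinsics'].T;return q[:,:2]/q[:,2:]
E
python3 - <<'E'
from h import *
d=pickle.load(open('d0.pkl','rb'))
tiles=[]
C={'top':dict(flange=(362,167),pad=(315,154),washer=(352,235),sleeve=(304,239),tin=(432,254)),'scene':dict(flange=(307,187),pad=(267,205),washer=(354,220),sleeve=(329,248),tin=(408,185))}
for n in C:
    o=d[n];W=cloud(o)
    for k,(u,v) in C[n].items():
        r=40 if k=='tin' else 20
        c=W[v-r:v+r,u-r:u+r].reshape(-1,3);c=c[np.isfinite(c[:,2])]
        b=np.median(c[c[:,2]<np.percentile(c[:,2],60)],0)[2] if k!='tin' else 0
        t=np.percentile(c[:,2],97);m=c[np.abs(c[:,2]-t)<3.5]
        ce,rad=cv2.minEnclosingCircle(m[:,:2].astype(np.float32))
        print(n,k,'base',round(b,1),'top',round(t,1),len(m),'circ',np.round(ce,1),round(rad,1),'mean',m.mean(0).round(1))
o=d['top'];a=cv2.resize(o['img'][195:275,185:265],None,fx=5,fy=5,interpolation=cv2.INTER_CUBIC)
b=cv2.resize(d['scene']['img'][245:335,220:320],None,fx=4.0,fy=4.0*400/360,interpolation=cv2.INTER_CUBIC)
cv2.imwrite('pics/fix.png',np.hstack([a,b])[:,:,::-1])
E
```

```text
top flange base 0.1 top 16.6 290 circ [641.  -77.1] 33.6 mean [641.7 -76.2  15.3]
top pad base -0.2 top 24.3 212 circ [676.3  55.3] 28.8 mean [676.2  54.8  23. ]
top washer base -0.3 top 11.6 154 circ [452.9 -54.8] 24.5 mean [452.9 -54.5  10.8]
top sleeve base -0.5 top 21.5 76 circ [438.4  75.9] 18.6 mean [438.8  75.5  21.9]
top tin base 0 top 48.2 1672 circ [ 408.4 -264.1] 74.7 mean [ 407.2 -265.    46.5]
scene flange base -0.0 top 16.1 232 circ [630.6 -94.5] 99.1 mean [642.7 -82.3  14.8]
scene pad base 0.0 top 23.4 176 circ [677.5  57.1] 29.0 mean [677.4  57.   22.4]
scene washer base -0.4 top 10.5 137 circ [453.1 -53.6] 27.0 mean [453.3 -51.8   9.8]
scene sleeve base -0.4 top 21.2 86 circ [440.5  77.2] 19.9 mean [439.7  78.1  21.3]
scene tin base 0 top 46.7 1134 circ [ 409.3 -333.8] 147.6 mean [ 408.6 -265.7   45.2]
```

View pics/fix.png

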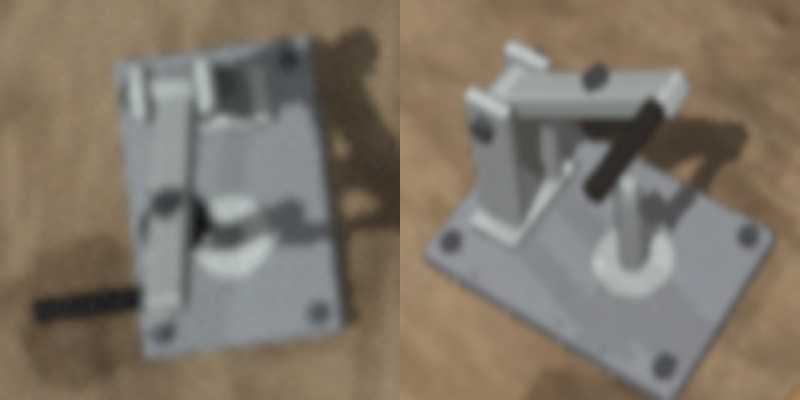

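The left crop (top) shows the fixture with the arm swung towards the robot, part raised over the pin; its handle is at about (203,256). The right crop (scene) shows the pin at about (278,290). Candidates: for the flange, steel with holes at top (362,167) against the blue one at (403,191), so I choose the steel one. For the pad, the black ring at (315,154) against the tin at (432,254), the green lid at (296,69) and the tape at (443,5). The washer is at (352,235) and the sleeve at (304,239).

```bash
python3 - <<'E'
from h import *
d=pickle.load(open('d0.pkl','rb'))
for n,(u0,u1,v0,v1) in {'top':(185,265,195,280),'scene':(215,325,240,340)}.items():
    W=cloud(d[n])[v0:v1,u0:u1].reshape(-1,3);W=W[np.isfinite(W[:,2])]
    p=W[(abs(W[:,2]-12.5)<5)]
    # keep largest cluster
    g=np.zeros((400,400),np.uint8);o=np.nanmin(p[:,:2],0);ij=((p[:,:2]-o)/1).astype(int);ij=ij[(ij<400).all(1)];g[ij[:,0],ij[:,1]]=1
    g=cv2.morphologyEx(g,cv2.MORPH_CLOSE,np.ones((9,9)));k,l,s,_=cv2.connectedComponentsWithStats(g);b=1+s[1:,4].argmax()
    q=np.argwhere(l==b)+o
    r=cv2.minAreaRect(q.astype(np.float32));print(n,'plate',r,cv2.boxPoints(r).round(1).tolist(),'z',np.median(p[:,2]))
    hi=W[W[:,2]>85];print('hi n',len(hi),'zmax',hi[:,2].max())
    for z0 in range(85,180,8):
        m=hi[(hi[:,2]>=z0)&(hi[:,2]<z0+8)]
        if len(m)>3:print(z0,len(m),m.mean(0).round(1),m.min(0).round(0),m.max(0).round(0))
E
```

```text
top plate ((445.23553466796875, 276.146728515625), (167.99777221679688, 113.94719696044922), 9.536635398864746) [[353.0, 318.3999938964844], [371.79998779296875, 206.0], [537.5, 233.89999389648438], [518.5999755859375, 346.20001220703125]] z 12.661046635751063
hi n 713 zmax 165.7332055690133
85 11 [498.2 272.5  90.2] [487. 259.  86.] [513. 313.  93.]
93 51 [499.4 285.1  98. ] [483. 258.  93.] [512. 315. 101.]
101 142 [496.7 285.8 104.9] [483. 264. 101.] [514. 308. 109.]
109 45 [479.6 281.9 112.8] [463. 268. 109.] [511. 306. 117.]
117 72 [456.2 277.8 121.3] [430. 259. 117.] [478. 294. 125.]
125 62 [443.2 274.  128.7] [419. 259. 125.] [460. 292. 133.]
133 33 [436.6 273.1 138.1] [421. 262. 133.] [448. 286. 141.]
141 65 [428.7 274.8 144.2] [411. 264. 141.] [445. 285. 149.]
149 85 [403.4 280.5 153.5] [381. 260. 149.] [423. 331. 157.]
157 143 [393.6 293.8 159.9] [384. 261. 157.] [407. 334. 165.]
165 4 [394.3 276.4 165.6] [392. 265. 165.] [398. 300. 166.]
scene plate ((444.86492919921875, 279.756591796875), (169.27589416503906, 112.19866943359375), 9.29330825805664) [[352.29998779296875, 321.5], [370.3999938964844, 210.6999969482422], [537.5, 238.10000610351562], [519.2999877929688, 348.79998779296875]] z 12.338713905480631
hi n 868 zmax 164.02547377696158
85 24 [490.3 308.5  89.9] [483. 294.  85.] [509. 316.  93.]
93 66 [495.  301.2  97.7] [478. 261.  93.] [513. 318. 101.]
101 178 [495.1 290.6 104.9] [463. 267. 101.] [517. 311. 109.]
109 46 [472.4 288.6 113. ] [444. 279. 109.] [486. 296. 117.]
117 75 [453.3 287.8 121.5] [422. 275. 117.] [473. 295. 125.]
125 65 [434.9 286.9 128.6] [416. 275. 125.] [459. 294. 133.]
133 48 [432.2 283.9 137.5] [412. 268. 133.] [448. 290. 141.]
141 79 [427.1 280.  144.5] [390. 266. 141.] [445. 333. 149.]
149 112 [396.2 293.1 154.3] [382. 262. 149.] [419. 336. 157.]
157 175 [393.2 296.1 159.5] [383. 263. 157.] [407. 335. 164.]
```

```bash
cat > plan.py <<'E'
import numpy as np,json,sys,os
FY=9.4  # fixture yaw deg
PIN=np.array([422.8,274.3])
c,s=np.cos(np.radians(FY)),np.sin(np.radians(FY))
def fx(x,y,z): return [PIN[0]+c*x-s*y,PIN[1]+s*x+c*y,z]
def axes(yaw):  # tool y direction at yaw, tool z down
    t=np.radians(yaw);y=np.array([np.cos(t),np.sin(t),0]);z=np.array([0,0,-1.]);return np.stack([np.cross(y,z),y,z],1)
def load(): return json.load(open('cmd.json'))
def go(legs,grip,speed=50,grip_rows=None,sync=False):
    """legs: list of (x,y,z,yaw); prints calls. """
    P=np.array(load(),float);calls=[];rows=[];P0=P.copy();last=np.r_[0,0,0,0.]
    for L in legs:
        L=np.array(L,float);n=max(1,int(np.ceil(max(np.linalg.norm(L[:3]-P[:3])/speed,abs(L[3]-P[3])/10)-.1)));S=P.copy()
        for i in range(1,n+1):
            Q=S+(L-S)*i/n
            v=lambda:np.r_[axes(P0[3]).T@(Q[:3]-P0[:3])/100,-(Q[3]-P0[3])/60]
            if len(rows)==10 or abs(v()).max()>1:
                calls.append(rows);rows=[];P0=P.copy()
            w=v().round(3);rows.append([grip,w[:3].tolist(),[0,0,w[3]]])
            P=np.r_[P0[:3]+axes(P0[3])@w[:3]*100,P0[3]-w[3]*60]
    calls.append(rows);json.dump(P.tolist(),open('cmd.json','w'))
    for r in calls:print(json.dumps(r))
    print('end',P.round(1))
E
python3 - <<'E'
import json;from plan import *
json.dump([234.6,-579.3,231.3,112.0],open('cmd.json','w'))
h=lambda a,dz=0:fx(75-120*np.cos(a),43,92+120*np.sin(a)-18.7+dz)
print(h(.54))
go([(400,-280,300,140),(430,50,300,180),(*h(.54,120),189.4)],85,speed=60)
E
```

```text
[np.float64(388.2269148078724), np.float64(312.16171863241266), np.float64(134.9963189983736)]
[[85, [-0.442, 0.359, -0.114], [0, 0, -0.078]], [85, [-0.885, 0.718, -0.229], [0, 0, -0.156]]]
[[85, [-0.495, 0.283, -0.114], [0, 0, -0.077]], [85, [-0.99, 0.565, -0.229], [0, 0, -0.155]]]
[[85, [-0.534, 0.199, -0.114], [0, 0, -0.078]]]
[[85, [-0.549, 0.155, -0.115], [0, 0, -0.078]], [85, [-0.975, 0.506, -0.115], [0, 0, -0.189]]]
[[85, [-0.487, 0.26, 0.0], [0, 0, -0.111]], [85, [-0.974, 0.521, 0.0], [0, 0, -0.222]]]
[[85, [-0.534, 0.141, 0.0], [0, 0, -0.111]]]
[[85, [-0.547, 0.078, 0.0], [0, 0, -0.111]]]
[[85, [-0.552, 0.014, 0.0], [0, 0, -0.111]]]
[[85, [-0.524, 0.084, 0.09], [0, 0, -0.031]]]
[[85, [-0.527, 0.066, 0.09], [0, 0, -0.032]]]
[[85, [-0.529, 0.05, 0.09], [0, 0, -0.031]]]
[[85, [-0.53, 0.031, 0.09], [0, 0, -0.032]]]
[[85, [-0.53, 0.014, 0.09], [0, 0, -0.031]]]
end [388.3 312.1 255.  189.4]
```

```bash
python3 - <<'E'
t=open('plan.py').read();i=t.index('def go');open('plan.py','w').write(t[:i]+'''def go(legs,grip,speed=50,hold=0):
    P=np.array(load(),float);calls=[]
    for L in legs:
        L=np.array(L,float)
        while np.abs(L-P).max()>.2:
            for f in np.r_[1:0.02:-.02]:   # furthest reachable point on the leg in one call
                Q=P+(L-P)*f;w=np.r_[axes(P[3]).T@(Q[:3]-P[:3])/100,-(Q[3]-P[3])/60].round(2 if f<1 else 3)
                if abs(w).max()<=1: break
            n=max(1,int(np.ceil(max(np.linalg.norm(w[:3])*100/speed,abs(w[3])*60/10)-.1)))
            rows=[[grip,(w[:3]*i/n).round(3).tolist(),[0,0,round(w[3]*i/n,3)]] for i in range(1,n+1)]
            calls.append(rows);P=np.r_[P[:3]+axes(P[3])@w[:3]*100,P[3]-w[3]*60]
            if f==1:break
    calls[-1]+=[calls[-1][-1]]*hold
    json.dump(P.tolist(),open('cmd.json','w'))
    for r in calls:print(json.dumps(r))
    print('end',P.round(1))
''')
E
python3 - <<'E'
import json;from plan import *
json.dump([234.6,-579.3,231.3,112.0],open('cmd.json','w'))
h=lambda a,dz=0:fx(75-120*np.cos(a),43,92+120*np.sin(a)-18.7+dz)
go([(400,-280,300,140),(430,50,300,180),(*h(.54,90),189.4)],85,speed=60,hold=2)
E
```

```text
[[85, [-0.32, 0.26, -0.083], [0, 0, -0.057]], [85, [-0.64, 0.52, -0.167], [0, 0, -0.113]], [85, [-0.96, 0.78, -0.25], [0, 0, -0.17]]]
[[85, [-0.495, 0.275, -0.115], [0, 0, -0.075]], [85, [-0.99, 0.55, -0.23], [0, 0, -0.15]]]
[[85, [-0.494, 0.176, -0.104], [0, 0, -0.074]], [85, [-0.989, 0.353, -0.207], [0, 0, -0.147]]]
[[85, [-0.49, 0.34, 0.0], [0, 0, -0.12]], [85, [-0.98, 0.68, 0.0], [0, 0, -0.24]]]
[[85, [-0.495, 0.185, 0.0], [0, 0, -0.105]], [85, [-0.99, 0.37, 0.0], [0, 0, -0.21]]]
[[85, [-0.495, 0.065, 0.0], [0, 0, -0.1]], [85, [-0.99, 0.13, 0.0], [0, 0, -0.2]]]
[[85, [-0.066, -0.001, 0.0], [0, 0, -0.016]]]
[[85, [-0.5, 0.08, 0.145], [0, 0, -0.03]], [85, [-1.0, 0.16, 0.29], [0, 0, -0.06]]]
[[85, [-0.49, 0.045, 0.14], [0, 0, -0.03]], [85, [-0.98, 0.09, 0.28], [0, 0, -0.06]]]
[[85, [-0.328, 0.012, 0.09], [0, 0, -0.018]], [85, [-0.657, 0.025, 0.18], [0, 0, -0.037]], [85, [-0.657, 0.025, 0.18], [0, 0, -0.037]], [85, [-0.657, 0.025, 0.18], [0, 0, -0.037]]]
end [388.3 312.2 225.  189.4]
```

jog_arm:
  plan:
    - [85, [-0.32, 0.26, -0.083], [0, 0, -0.057]]
    - [85, [-0.64, 0.52, -0.167], [0, 0, -0.113]]
    - [85, [-0.96, 0.78, -0.25], [0, 0, -0.17]]

```text
clock: 0.48
position: [294.6, -469.6, 255.9]
ee_rot: [-0.278, 0.96, 0.001, -0.0]
contact_force: [1.1, -0.1, 0.6]
gripper_width: 85.0
grasp_force: 0.0
```

jog_arm:
  plan:
    - [85, [-0.495, 0.275, -0.115], [0, 0, -0.075]]
    - [85, [-0.99, 0.55, -0.23], [0, 0, -0.15]]

```text
clock: 0.72
position: [349.0, -370.0, 279.2]
ee_rot: [-0.353, 0.936, 0.0, -0.0]
contact_force: [0.8, -0.5, -0.1]
gripper_width: 85.4
grasp_force: 0.0
```

jog_arm:
  plan:
    - [85, [-0.494, 0.176, -0.104], [0, 0, -0.074]]
    - [85, [-0.989, 0.353, -0.207], [0, 0, -0.147]]

```text
clock: 0.98
position: [400.2, -278.1, 300.1]
ee_rot: [-0.424, 0.906, 0.0, -0.0]
contact_force: [1.0, 0.0, 1.2]
gripper_width: 84.7
grasp_force: 0.0
```

jog_arm:
  plan:
    - [85, [-0.49, 0.34, 0.0], [0, 0, -0.12]]
    - [85, [-0.98, 0.68, 0.0], [0, 0, -0.24]]

```text
clock: 1.23
position: [410.5, -159.2, 299.7]
ee_rot: [-0.535, 0.845, 0.0, -0.0]
contact_force: [0.5, 0.5, -0.7]
gripper_width: 85.2
grasp_force: 0.0
```

jog_arm:
  plan:
    - [85, [-0.495, 0.185, 0.0], [0, 0, -0.105]]
    - [85, [-0.99, 0.37, 0.0], [0, 0, -0.21]]

```text
clock: 1.48
position: [419.4, -54.0, 299.9]
ee_rot: [-0.624, 0.781, 0.0, 0.0]
contact_force: [1.7, 1.4, 0.4]
gripper_width: 84.8
grasp_force: 0.0
```

jog_arm:
  plan:
    - [85, [-0.495, 0.065, 0.0], [0, 0, -0.1]]
    - [85, [-0.99, 0.13, 0.0], [0, 0, -0.2]]

```text
clock: 1.72
position: [428.9, 45.3, 299.9]
ee_rot: [-0.703, 0.711, 0.0, -0.0]
contact_force: [1.7, 0.0, -0.6]
gripper_width: 84.6
grasp_force: 0.0
```

jog_arm:
  plan:
    - [85, [-0.066, -0.001, 0.0], [0, 0, -0.016]]

```text
clock: 1.85
position: [429.4, 52.5, 299.6]
ee_rot: [0.709, -0.705, -0.0, 0.0]
contact_force: [0.3, 0.0, -0.2]
gripper_width: 84.8
grasp_force: 0.0
```

jog_arm:
  plan:
    - [85, [-0.5, 0.08, 0.145], [0, 0, -0.03]]
    - [85, [-1.0, 0.16, 0.29], [0, 0, -0.06]]

```text
clock: 2.1
position: [413.1, 150.6, 270.6]
ee_rot: [0.729, -0.685, -0.0, -0.0]
contact_force: [0.8, -0.3, 0.5]
gripper_width: 84.6
grasp_force: 0.0
```

jog_arm:
  plan:
    - [85, [-0.49, 0.045, 0.14], [0, 0, -0.03]]
    - [85, [-0.98, 0.09, 0.28], [0, 0, -0.06]]

```text
clock: 2.35
position: [397.9, 248.1, 242.5]
ee_rot: [0.75, -0.661, 0.0, 0.0]
contact_force: [1.3, -1.4, 0.8]
gripper_width: 85.4
grasp_force: 0.0
```

jog_arm:
  plan:
    - [85, [-0.328, 0.012, 0.09], [0, 0, -0.018]]
    - [85, [-0.657, 0.025, 0.18], [0, 0, -0.037]]
    - [85, [-0.657, 0.025, 0.18], [0, 0, -0.037]]
    - [85, [-0.657, 0.025, 0.18], [0, 0, -0.037]]

```text
clock: 2.85
position: [387.7, 311.5, 224.9]
ee_rot: [0.763, -0.647, 0.0, 0.0]
contact_force: [0.8, 0.1, 0.3]
gripper_width: 84.8
grasp_force: 0.0
```

jog_arm:
  plan:
    - [85, [0, 0, 0.4], [0, 0, 0]]
    - [85, [0, 0, 0.75], [0, 0, 0]]
    - [85, [0, 0, 0.9], [0, 0, 0]]
    - [85, [0, 0, 0.9], [0, 0, 0]]

```text
clock: 3.35
position: [387.5, 310.7, 134.4]
ee_rot: [0.762, -0.647, 0.0, 0.001]
contact_force: [0.5, -0.7, -0.1]
gripper_width: 84.8
grasp_force: 0.0
```

jog_arm:
  plan:
    - [5, [0, 0, 0], [0, 0, 0]]
    - [5, [0, 0, 0], [0, 0, 0]]
    - [5, [0, 0, 0], [0, 0, 0]]
    - [5, [0, 0, 0], [0, 0, 0]]
    - [5, [0, 0, 0], [0, 0, 0]]
    - [5, [0, 0, 0], [0, 0, 0]]
    - [5, [0, 0, 0], [0, 0, 0]]
    - [5, [0, 0, 0], [0, 0, 0]]

```text
clock: 4.35
position: [389.2, 312.8, 135.3]
ee_rot: [0.763, -0.646, 0.001, -0.002]
contact_force: [7.1, -1.4, -3.3]
gripper_width: 10.2
grasp_force: 58.4
```

```bash
python3 - <<'E'
from bench import *;import cv2
s=read_state();print(s['position'],s['gripper_width'],s['grasp_force'],s['contact_force'])
o=get_image('wrist');cv2.imwrite('pics/w1.png',o['img'][:,:,::-1]);print(o['intrinsics'].tolist(),o['tool_from_camera'].round(3).tolist())
E
```

```text
[389.24314756 312.82698679 135.2877481 ] 10.16469692342274 58.37045609951019 [ 7.07029167 -1.41608943 -3.34189691]
[[309.70691628693146, 0.0, 317.32696898405067], [0.0, 309.70691628693146, 196.93572497892728], [0.0, 0.0, 1.0]] [[-0.0, -0.957, -0.289, 73.758], [1.0, -0.001, 0.001, 0.744], [-0.001, -0.289, 0.957, -141.811], [0.0, 0.0, 0.0, 1.0]]
```

View pics/w1.png

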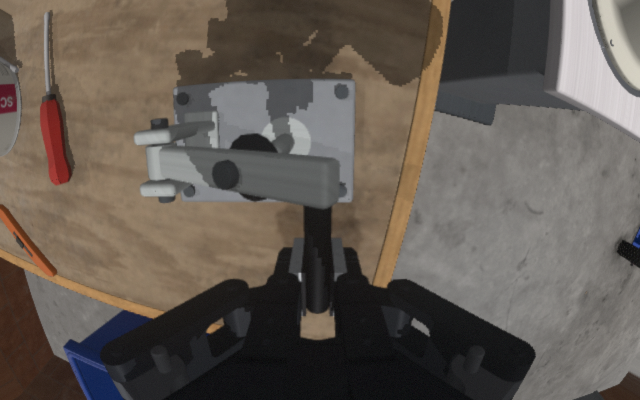

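The picture shows the handle pinched at (318,270), with the arm over the pin. Next I swing it up and back.

```bash
cat >> plan.py <<'E'
def h(a,dz=0):return fx(75-120*np.cos(a),43,92+120*np.sin(a)-18.7+dz)
def arc(a0,a1,n,grip):
    P=np.array(load(),float);P[:3]=fx(75-120*np.cos(a0),43,92+120*np.sin(a0)-18.7);rows=[]
    for a in np.linspace(a0,a1,n+1)[1:]:
        w=(axes(P[3]).T@(np.array(h(a))-P[:3])/100).round(2);rows.append([grip,w.tolist(),[0,0,0]])
    print(json.dumps(rows));P[:3]+=axes(P[3])@w*100;json.dump(P.tolist(),open('cmd.json','w'))
E
python3 - <<'E'
from plan import *
arc(.54,1.2,7,5);arc(1.2,1.85,7,5);arc(1.85,2.47,8,5)
E
```

```text
[[5, [0.0, -0.06, -0.09], [0, 0, 0]], [5, [-0.0, -0.13, -0.18], [0, 0, 0]], [5, [0.0, -0.21, -0.26], [0, 0, 0]], [5, [-0.0, -0.3, -0.34], [0, 0, 0]], [5, [-0.0, -0.39, -0.4], [0, 0, 0]], [5, [0.0, -0.49, -0.46], [0, 0, 0]], [5, [0.0, -0.59, -0.5], [0, 0, 0]]]
[[5, [-0.0, -0.11, -0.04], [0, 0, 0]], [5, [-0.0, -0.21, -0.06], [0, 0, 0]], [5, [-0.0, -0.32, -0.08], [0, 0, 0]], [5, [-0.0, -0.44, -0.08], [0, 0, 0]], [5, [-0.0, -0.55, -0.08], [0, 0, 0]], [5, [-0.0, -0.66, -0.06], [0, 0, 0]], [5, [-0.0, -0.77, -0.04], [0, 0, 0]]]
[[5, [0.0, -0.09, 0.03], [0, 0, 0]], [5, [0.0, -0.17, 0.06], [0, 0, 0]], [5, [-0.0, -0.26, 0.11], [0, 0, 0]], [5, [0.0, -0.34, 0.16], [0, 0, 0]], [5, [0.0, -0.41, 0.21], [0, 0, 0]], [5, [0.0, -0.48, 0.27], [0, 0, 0]], [5, [-0.0, -0.55, 0.34], [0, 0, 0]], [5, [-0.0, -0.61, 0.41], [0, 0, 0]]]
```

jog_arm:
  plan:
    - [5, [0.0, -0.06, -0.09], [0, 0, 0]]
    - [5, [0, -0.13, -0.18], [0, 0, 0]]
    - [5, [0.0, -0.21, -0.26], [0, 0, 0]]
    - [5, [0, -0.3, -0.34], [0, 0, 0]]
    - [5, [0, -0.39, -0.4], [0, 0, 0]]
    - [5, [0.0, -0.49, -0.46], [0, 0, 0]]
    - [5, [0.0, -0.59, -0.5], [0, 0, 0]]

```text
clock: 5.28
position: [444.6, 321.9, 187.8]
ee_rot: [0.763, -0.646, -0.001, 0.001]
contact_force: [-8.8, -0.2, 9.7]
gripper_width: 9.7
grasp_force: 58.5
```

jog_arm:
  plan:
    - [5, [0, -0.11, -0.04], [0, 0, 0]]
    - [5, [0, -0.21, -0.06], [0, 0, 0]]
    - [5, [0, -0.32, -0.08], [0, 0, 0]]
    - [5, [0, -0.44, -0.08], [0, 0, 0]]
    - [5, [0, -0.55, -0.08], [0, 0, 0]]
    - [5, [0, -0.66, -0.06], [0, 0, 0]]
    - [5, [0, -0.77, -0.04], [0, 0, 0]]

```text
clock: 6.15
position: [522.4, 334.5, 191.8]
ee_rot: [0.763, -0.646, 0.001, -0.001]
contact_force: [-5.1, -0.2, 6.2]
gripper_width: 9.9
grasp_force: 63.0
```

jog_arm:
  plan:
    - [5, [0.0, -0.09, 0.03], [0, 0, 0]]
    - [5, [0.0, -0.17, 0.06], [0, 0, 0]]
    - [5, [0, -0.26, 0.11], [0, 0, 0]]
    - [5, [0.0, -0.34, 0.16], [0, 0, 0]]
    - [5, [0.0, -0.41, 0.21], [0, 0, 0]]
    - [5, [0.0, -0.48, 0.27], [0, 0, 0]]
    - [5, [0, -0.55, 0.34], [0, 0, 0]]
    - [5, [0, -0.61, 0.41], [0, 0, 0]]

```text
clock: 7.15
position: [583.1, 344.7, 147.9]
ee_rot: [0.763, -0.646, 0.001, -0.001]
contact_force: [-0.2, 0.3, 4.2]
gripper_width: 9.7
grasp_force: 69.0
```

```bash
python3 - <<'E'
from plan import *
P=load()
go([(P[0],P[1],P[2]+100,189.4),(*fx(60,20,250),144),(*fx(0,0,250),99.4)],85,hold=2)
E
```

```text
[[85, [0.0, 0.0, -0.5], [0, 0, -0.0]], [85, [0.0, 0.0, -1.0], [0, 0, -0.0]]]
[[85, [0.042, 0.2, -0.004], [0, 0, 0.14]], [85, [0.084, 0.4, -0.008], [0, 0, 0.28]], [85, [0.126, 0.6, -0.012], [0, 0, 0.42]], [85, [0.168, 0.8, -0.016], [0, 0, 0.56]], [85, [0.21, 1.0, -0.02], [0, 0, 0.7]]]
[[85, [0.076, 0.054, -0.003], [0, 0, 0.057]]]
[[85, [0.113, 0.056, -0.0], [0, 0, 0.149]], [85, [0.227, 0.112, -0.0], [0, 0, 0.297]], [85, [0.34, 0.167, -0.0], [0, 0, 0.446]], [85, [0.454, 0.223, -0.0], [0, 0, 0.594]], [85, [0.567, 0.279, -0.0], [0, 0, 0.743]], [85, [0.567, 0.279, -0.0], [0, 0, 0.743]], [85, [0.567, 0.279, -0.0], [0, 0, 0.743]]]
end [422.8 274.3 250.   99.4]
```

jog_arm:
  plan:
    - [85, [0, 0, 0], [0, 0, 0]]
    - [85, [0, 0, 0], [0, 0, 0]]
    - [85, [0, 0, 0], [0, 0, 0]]
    - [85, [0, 0, 0], [0, 0, 0]]
    - [85, [0, 0, 0], [0, 0, 0]]

```text
clock: 7.78
position: [581.8, 344.7, 148.2]
ee_rot: [0.763, -0.646, 0.0, -0.0]
contact_force: [-0.4, 0.7, 0.9]
gripper_width: 85.2
grasp_force: 0.0
```

jog_arm:
  plan:
    - [85, [0.0, 0.0, -0.5], [0, 0, 0]]
    - [85, [0.0, 0.0, -1.0], [0, 0, 0]]

```text
clock: 8.02
position: [581.7, 344.4, 248.8]
ee_rot: [0.763, -0.646, 0.0, 0.001]
contact_force: [1.0, 0.4, 0.7]
gripper_width: 84.9
grasp_force: 0.0
```

jog_arm:
  plan:
    - [85, [0.042, 0.2, -0.004], [0, 0, 0.14]]
    - [85, [0.084, 0.4, -0.008], [0, 0, 0.28]]
    - [85, [0.126, 0.6, -0.012], [0, 0, 0.42]]
    - [85, [0.168, 0.8, -0.016], [0, 0, 0.56]]
    - [85, [0.21, 1.0, -0.02], [0, 0, 0.7]]

```text
clock: 8.65
position: [486.0, 307.2, 250.2]
ee_rot: [-0.478, 0.878, 0.0, 0.0]
contact_force: [0.9, 1.4, 0.1]
gripper_width: 84.7
grasp_force: 0.0
```

jog_arm:
  plan:
    - [85, [0.076, 0.054, -0.003], [0, 0, 0.057]]

```text
clock: 8.78
position: [477.1, 303.6, 250.8]
ee_rot: [-0.453, 0.891, 0.0, 0.0]
contact_force: [-0.3, -0.5, -0.1]
gripper_width: 84.9
grasp_force: 0.0
```

jog_arm:
  plan:
    - [85, [0.113, 0.056, 0], [0, 0, 0.149]]
    - [85, [0.227, 0.112, 0], [0, 0, 0.297]]
    - [85, [0.34, 0.167, 0], [0, 0, 0.446]]
    - [85, [0.454, 0.223, 0], [0, 0, 0.594]]
    - [85, [0.567, 0.279, 0], [0, 0, 0.743]]
    - [85, [0.567, 0.279, 0], [0, 0, 0.743]]
    - [85, [0.567, 0.279, 0], [0, 0, 0.743]]

```text
clock: 9.65
position: [422.5, 274.8, 250.6]
ee_rot: [-0.084, 0.997, 0.0, 0.0]
contact_force: [-0.1, 0.3, 0.3]
gripper_width: 85.0
grasp_force: 0.0
```

```bash
python3 - <<'E'
from bench import *;import cv2,pickle
s=read_state();print(s['position'],s['ee_rot'],s['joints'])
o=get_image('wrist');o['s']=s;t=get_image('top');pickle.dump((o,t),open('w2.pkl','wb'))
cv2.imwrite('pics/w2.png',o['img'][:,:,::-1])
E
```

```text
[422.49929765 274.76889291 250.57954266] [-8.35008564e-02  9.96507626e-01  2.27540621e-04  3.27890451e-04] [ 8.99358335e-01  1.62865897e-01 -2.51372570e-01  1.81067348e-04
 -1.15577704e+00 -2.30303120e+00]
```

View pics/w2.png

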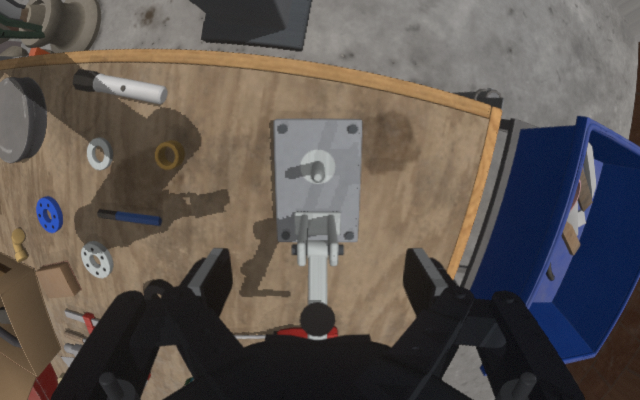

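The picture shows the hold-down arm swung back below the bracket, the pin clear at about (318,172), and the four rings of the top view; flange with holes at (96,260), washer (98,153), sleeve (167,155).

```bash
cat >> h.py <<'E'
def wray(o,u,v):
    from scipy.spatial.transform import Rotation as R
    K=o['intrinsics'];dx,dy=u-K[0,2],v-K[1,2];r=np.hypot(dx,dy);t=r/K[0,0]
    d=np.array([np.sin(t)*dx/r,np.sin(t)*dy/r,np.cos(t)]);T=o['tool_from_camera'];A=R.from_quat(o['s']['ee_rot']).as_matrix()
    return A@T[:3,3]+np.array(o['s']['position'])+A@(T[:3,:3]@(0*d)), A@T[:3,:3]@d
def wpt(o,u,v,z):
    p,d=wray(o,u,v);return (p+d*(z-p[2])/d[2]).round(1)
E
python3 - <<'E'
from h import *
o,t=pickle.load(open('w2.pkl','rb'))
im=o['img'].astype(int)
z=o['range_z'];
# local crop gray around pin
g=im[150:185,300:340].sum(2)//3
sub=cv2.resize(o['img'][110:250,260:380],None,fx=5,fy=5,interpolation=cv2.INTER_CUBIC)[:600];cv2.imwrite('pics/pin.png',sub[:,:,::-1])
print(z[158:182:2,306:332:3].round(0))
print('corners',[wpt(o,u,v,12) for u,v in((274,121),(361,121),(358,242),(277,242))])
print('flange',wpt(o,96,260,14),'washer',wpt(o,98,153,10),'sleeve',wpt(o,167,155,22))
W=cloud(t)
for n,(u,v) in dict(flange=(362,167),pad=(315,154),washer=(352,235),sleeve=(304,239)).items():print(n,W[v,u].round(1))
E
```

```text
[[383. 383. 384. 383. 383. 384. 382. 383. 382.]
 [382. 384. 384. 383. 383. 384. 384. 384. 383.]
 [386. 386. 385. 375. 372. 384. 384. 384. 385.]
 [385. 386. 385. 366. 364. 377. 386. 385. 386.]
 [385. 387. 371. 352. 350. 359. 387. 387. 385.]
 [389. 387. 352. 338. 337. 345. 385. 387. 387.]
 [387. 387. 347. 337. 335. 338. 367. 387. 388.]
 [387. 389. 336. 331. 329. 333. 346. 388. 388.]
 [391. 389. 335. 329. 329. 332. 337. 389. 389.]
 [390. 388. 335. 330. 329.   0. 336. 389. 389.]
 [391. 391. 337. 329. 330. 331. 391. 390. 392.]
 [393. 391. 391. 332. 329. 339. 392. 394. 392.]]
corners [array([375.4, 212.9,  12. ]), array([357.7, 318. ,  12. ]), array([516.3, 346.5,  12. ]), array([534.7, 237.9,  12. ])]
flange [635.7 -73.   14. ] washer [449.8 -53.4  10. ] sleeve [435.5  77.3  22. ]
flange [643.5 -80.7   1.6]
pad [6.776e+02 5.240e+01 5.000e-01]
washer [452.7 -56.9  -1.9]
sleeve [437.8  75.3   0.9]
```

View pics/pin.png

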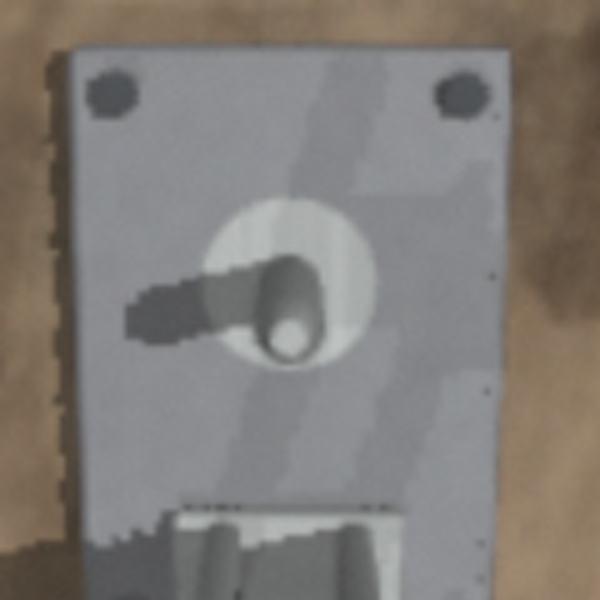

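The crop shows the pin's bright tip at (291,337), which is pixel (317.9,177), and the disc round its base centred at (317.6,166.4).

```bash
python3 - <<'E'
from h import *
o,t=pickle.load(open('w2.pkl','rb'))
print(wpt(o,317.9,177,72),wpt(o,317.6,166.4,12))
from plan import *
P=load()
go([(500,140,250,99.4),(641.5,-76.5,150,99.4)],85,speed=55,hold=2)
E
```

```text
[422.6 275.3  72. ] [423.  275.1  12. ]
[[85, [-0.185, -0.495, -0.0], [0, 0, -0.0]], [85, [-0.37, -0.99, -0.0], [0, 0, -0.0]]]
[[85, [-0.172, -0.461, -0.0], [0, 0, -0.0]]]
[[85, [-0.147, -0.33, 0.14], [0, 0, -0.0]], [85, [-0.293, -0.66, 0.28], [0, 0, -0.0]], [85, [-0.44, -0.99, 0.42], [0, 0, -0.0]]]
[[85, [-0.143, -0.33, 0.14], [0, 0, -0.0]], [85, [-0.287, -0.66, 0.28], [0, 0, -0.0]], [85, [-0.43, -0.99, 0.42], [0, 0, -0.0]]]
[[85, [-0.173, -0.387, 0.16], [0, 0, -0.0]], [85, [-0.173, -0.387, 0.16], [0, 0, -0.0]], [85, [-0.173, -0.387, 0.16], [0, 0, -0.0]]]
end [641.5 -76.4 150.   99.4]
```

jog_arm:
  plan:
    - [85, [-0.185, -0.495, 0], [0, 0, 0]]
    - [85, [-0.37, -0.99, 0], [0, 0, 0]]

```text
clock: 10.0
position: [475.7, 182.5, 250.2]
ee_rot: [-0.084, 0.996, -0.0, 0.0]
contact_force: [1.2, -0.4, 0.2]
gripper_width: 84.9
grasp_force: 0.0
```

jog_arm:
  plan:
    - [85, [-0.172, -0.461, 0], [0, 0, 0]]

```text
clock: 10.12
position: [500.5, 139.1, 250.2]
ee_rot: [-0.083, 0.997, -0.0, 0.0]
contact_force: [1.0, 0.5, 0.3]
gripper_width: 85.5
grasp_force: 0.0
```

jog_arm:
  plan:
    - [85, [-0.147, -0.33, 0.14], [0, 0, 0]]
    - [85, [-0.293, -0.66, 0.28], [0, 0, 0]]
    - [85, [-0.44, -0.99, 0.42], [0, 0, 0]]

```text
clock: 10.5
position: [560.2, 48.7, 207.7]
ee_rot: [-0.083, 0.997, -0.0, 0.0]
contact_force: [0.7, 0.3, -0.3]
gripper_width: 85.0
grasp_force: 0.0
```

jog_arm:
  plan:
    - [85, [-0.143, -0.33, 0.14], [0, 0, 0]]
    - [85, [-0.287, -0.66, 0.28], [0, 0, 0]]
    - [85, [-0.43, -0.99, 0.42], [0, 0, 0]]

```text
clock: 10.88
position: [618.8, -41.9, 165.4]
ee_rot: [-0.083, 0.997, -0.0, -0.0]
contact_force: [0.2, -0.2, 0.8]
gripper_width: 85.2
grasp_force: 0.0
```

jog_arm:
  plan:
    - [85, [-0.173, -0.387, 0.16], [0, 0, 0]]
    - [85, [-0.173, -0.387, 0.16], [0, 0, 0]]
    - [85, [-0.173, -0.387, 0.16], [0, 0, 0]]

```text
clock: 11.25
position: [641.2, -76.1, 149.9]
ee_rot: [-0.082, 0.997, -0.0, -0.0]
contact_force: [0.3, -0.2, -0.0]
gripper_width: 85.1
grasp_force: 0.0
```

```bash
sed -i 's/274.3\]/275.0]/' plan.py; python3 - <<'E'
from bench import *;import cv2,pickle
from h import *
s=read_state();print(s['position'],s['ee_rot'])
o=get_image('wrist');o['s']=s;pickle.dump(o,open('w3.pkl','wb'))
cv2.imwrite('pics/w3.png',cv2.resize(o['img'][120:320,200:440],None,fx=3,fy=3)[:,:,::-1])
E
```

```text
[641.23749146 -76.11896768 149.93408121] [-8.24143899e-02  9.96598095e-01 -1.84720080e-05 -3.24013831e-04]
```

View pics/w3.png

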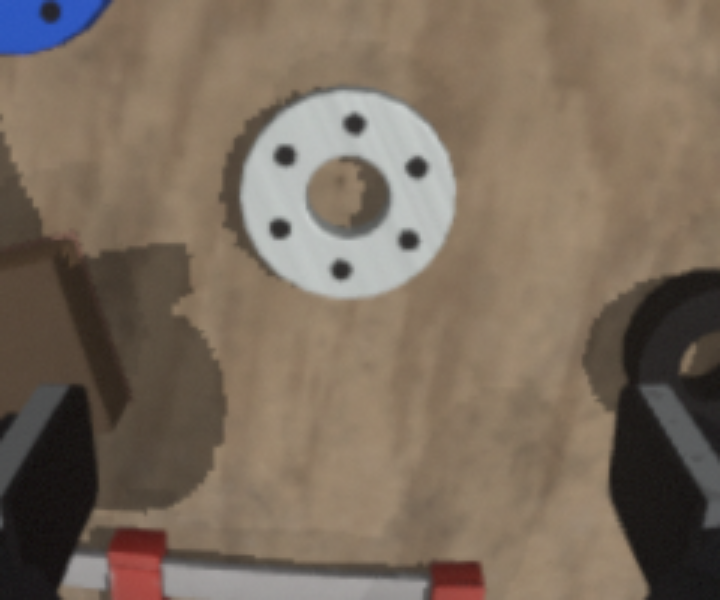

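The crop shows the bare-steel flange with six dark holes centred at (348,195), which is pixel (316,185). The blue one is at the upper left and the black pad at the right.

```bash
python3 - <<'E'
from h import *
o=pickle.load(open('w3.pkl','rb'));c=wpt(o,316,185,14);print(c, wpt(o,316,185-.3,14))
print([wpt(o,200+a/3,120+b/3,14) for a,b in((241,195),(456,195),(348,89),(348,297))])
W=o['range_z'];print(W[185-20:185+21:4,316].round(0))
from plan import *
x,y=c[:2]
go([(x,y,20,99.4),(x,y,-3.5,99.4)],85,speed=45,hold=2)
E
```

```text
[639.1 -77.9  14. ] [638.8 -77.9  14. ]
[array([ 644.5, -110.6,   14. ]), array([633.6, -44.8,  14. ]), array([606.6, -83.2,  14. ]), array([672.3, -72.4,  14. ])]
[282. 284. 299. 300. 300. 303. 303. 303. 297. 293. 295.]Traceback (most recent call last):
  File "<stdin>", line 6, in <module>
IndexError: invalid index to scalar variable.
```

```bash
python3 - <<'E'
from plan import *
go([(639.7,-77.6,60,99.4),(639.7,-77.6,-3.5,99.4)],85,speed=35,hold=2)
E
```

```text
[[85, [0.007, -0.003, 0.3], [0, 0, -0.0]], [85, [0.013, -0.005, 0.6], [0, 0, -0.0]], [85, [0.02, -0.008, 0.9], [0, 0, -0.0]]]
[[85, [-0.0, -0.0, 0.318], [0, 0, -0.0]], [85, [-0.0, -0.0, 0.635], [0, 0, -0.0]], [85, [-0.0, -0.0, 0.635], [0, 0, -0.0]], [85, [-0.0, -0.0, 0.635], [0, 0, -0.0]]]
end [639.7 -77.6  -3.5  99.4]
```

jog_arm:
  plan:
    - [85, [0.007, -0.003, 0.3], [0, 0, 0]]
    - [85, [0.013, -0.005, 0.6], [0, 0, 0]]
    - [85, [0.02, -0.008, 0.9], [0, 0, 0]]

```text
clock: 11.68
position: [639.6, -75.9, 60.8]
ee_rot: [-0.083, 0.997, 0.0, 0.001]
contact_force: [-0.3, -0.5, 0.2]
gripper_width: 85.2
grasp_force: 0.0
```

jog_arm:
  plan:
    - [85, [0, 0, 0.3], [0, 0, 0]]
    - [85, [0, 0, 0.5], [0, 0, 0]]
    - [85, [0, 0, 0.6], [0, 0, 0]]
    - [85, [0, 0, 0.635], [0, 0, 0]]
    - [85, [0, 0, 0.635], [0, 0, 0]]

```text
clock: 12.3
position: [639.9, -76.9, -2.3]
ee_rot: [-0.083, 0.997, -0.0, 0.001]
contact_force: [-0.8, -0.3, 0.8]
gripper_width: 85.1
grasp_force: 0.0
```

jog_arm:
  plan:
    - [60, [0, 0, 0], [0, 0, 0]]
    - [60, [0, 0, 0], [0, 0, 0]]
    - [60, [0, 0, 0], [0, 0, 0]]
    - [60, [0, 0, 0], [0, 0, 0]]
    - [60, [0, 0, 0], [0, 0, 0]]

```text
clock: 12.92
position: [640.3, -77.4, -0.9]
ee_rot: [-0.083, 0.997, -0.0, 0.001]
contact_force: [-1.1, -0.4, 6.0]
gripper_width: 65.4
grasp_force: 64.5
```

```bash
python3 - <<'E'
from plan import *
go([(639.7,-77.6,20,99.4),(639.7,-77.6,115,99.4),(*fx(0,0,115),99.4)],60,speed=40,hold=3)
E
```

```text
[[60, [-0.0, -0.0, -0.235], [0, 0, -0.0]]]
[[60, [-0.0, -0.0, -0.317], [0, 0, -0.0]], [60, [-0.0, -0.0, -0.633], [0, 0, -0.0]], [60, [-0.0, -0.0, -0.95], [0, 0, -0.0]]]
[[60, [0.137, 0.333, -0.0], [0, 0, -0.0]], [60, [0.273, 0.667, -0.0], [0, 0, -0.0]], [60, [0.41, 1.0, -0.0], [0, 0, -0.0]]]
[[60, [0.13, 0.32, -0.0], [0, 0, -0.0]], [60, [0.26, 0.64, -0.0], [0, 0, -0.0]], [60, [0.39, 0.96, -0.0], [0, 0, -0.0]]]
[[60, [0.133, 0.323, -0.0], [0, 0, -0.0]], [60, [0.267, 0.647, -0.0], [0, 0, -0.0]], [60, [0.4, 0.97, -0.0], [0, 0, -0.0]]]
[[60, [0.121, 0.301, -0.0], [0, 0, -0.0]], [60, [0.243, 0.602, -0.0], [0, 0, -0.0]], [60, [0.364, 0.903, -0.0], [0, 0, -0.0]], [60, [0.364, 0.903, -0.0], [0, 0, -0.0]], [60, [0.364, 0.903, -0.0], [0, 0, -0.0]], [60, [0.364, 0.903, -0.0], [0, 0, -0.0]]]
end [422.8 275.  115.   99.4]
```

jog_arm:
  plan:
    - [60, [0, 0, -0.1], [0, 0, 0]]
    - [60, [0, 0, -0.235], [0, 0, 0]]

```text
clock: 13.18
position: [638.8, -77.3, 20.5]
ee_rot: [-0.082, 0.997, 0.0, -0.001]
contact_force: [0.0, 0.2, -2.2]
gripper_width: 64.9
grasp_force: 66.8
```

jog_arm:
  plan:
    - [60, [0, 0, -0.317], [0, 0, 0]]
    - [60, [0, 0, -0.633], [0, 0, 0]]
    - [60, [0, 0, -0.95], [0, 0, 0]]

```text
clock: 13.55
position: [639.1, -77.2, 116.9]
ee_rot: [-0.082, 0.997, 0.0, 0.0]
contact_force: [0.4, -1.1, -2.7]
gripper_width: 65.3
grasp_force: 67.2
```

jog_arm:
  plan:
    - [60, [0.137, 0.333, 0], [0, 0, 0]]
    - [60, [0.273, 0.667, 0], [0, 0, 0]]
    - [60, [0.41, 1.0, 0], [0, 0, 0]]

```text
clock: 13.92
position: [581.7, 15.5, 116.0]
ee_rot: [-0.082, 0.997, 0.0, 0.0]
contact_force: [0.0, -1.6, -2.1]
gripper_width: 65.3
grasp_force: 67.2
```

jog_arm:
  plan:
    - [60, [0.13, 0.32, 0], [0, 0, 0]]
    - [60, [0.26, 0.64, 0], [0, 0, 0]]
    - [60, [0.39, 0.96, 0], [0, 0, 0]]

```text
clock: 14.3
position: [527.6, 103.9, 116.1]
ee_rot: [-0.082, 0.997, 0.0, 0.0]
contact_force: [-0.1, 0.7, -2.8]
gripper_width: 64.9
grasp_force: 67.2
```

jog_arm:
  plan:
    - [60, [0.133, 0.323, 0], [0, 0, 0]]
    - [60, [0.267, 0.647, 0], [0, 0, 0]]
    - [60, [0.4, 0.97, 0], [0, 0, 0]]

```text
clock: 14.68
position: [472.2, 193.1, 116.1]
ee_rot: [-0.082, 0.997, 0.0, 0.0]
contact_force: [0.3, 0.0, -2.5]
gripper_width: 65.2
grasp_force: 67.2
```

jog_arm:
  plan:
    - [60, [0.121, 0.301, 0], [0, 0, 0]]
    - [60, [0.243, 0.602, 0], [0, 0, 0]]
    - [60, [0.364, 0.903, 0], [0, 0, 0]]
    - [60, [0.364, 0.903, 0], [0, 0, 0]]
    - [60, [0.364, 0.903, 0], [0, 0, 0]]
    - [60, [0.364, 0.903, 0], [0, 0, 0]]

```text
clock: 15.42
position: [422.4, 274.5, 115.4]
ee_rot: [-0.082, 0.997, -0.0, -0.0]
contact_force: [0.7, -1.1, -1.2]
gripper_width: 65.0
grasp_force: 67.2
```

```bash
python3 - <<'E'
from bench import *;import cv2,pickle
s=read_state();print(s['position'],s['gripper_width'],s['contact_force'])
o=get_image('wrist');o['s']=s;pickle.dump(o,open('w4.pkl','wb'))
cv2.imwrite('pics/w4.png',cv2.resize(o['img'][120:320,200:440],None,fx=3,fy=3)[:,:,::-1])
E
```

```text
[422.40198836 274.47486186 115.43271859] 65.02954073382551 [ 0.71382727 -1.13533229 -1.22895705]
```

View pics/w4.png

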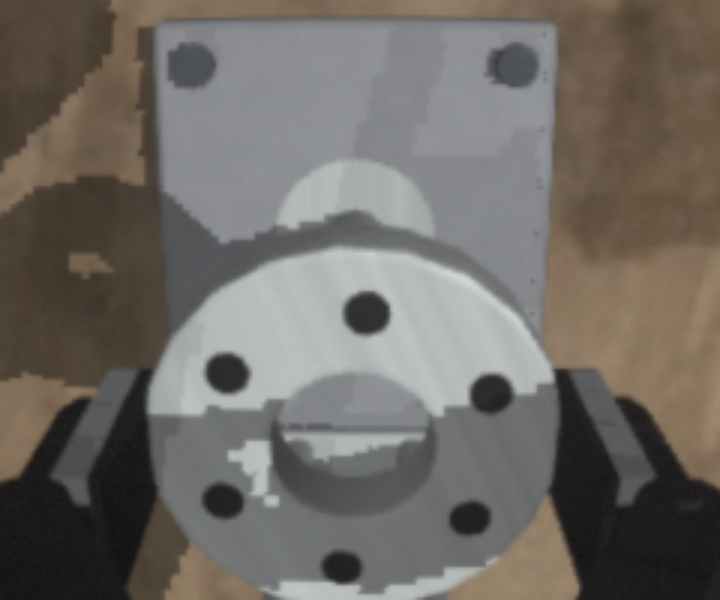

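The flange is held, level, with its hole centred at crop (354,440) = pixel (318,266.7), above the pin.

```bash
python3 - <<'E'
from h import *
o=pickle.load(open('w4.pkl','rb'))
print(wpt(o,318,120+440/3,130),wpt(o,200+354/3,120+372/3,130),wpt(o,200+354/3,120+247/3,130))
for u,v in((148,410),(558,390)):print(wpt(o,200+u/3,120+v/3,130))
E
```

```text
[420.4 274.4 130. ] [408.7 272.5 130. ] [389.1 269.2 130. ]
[420.9 241.8 130. ]
[407.  304.3 130. ]
```

jog_arm:
  plan:
    - [60, [-0.01, 0, 0.2], [0, 0, 0]]
    - [60, [-0.01, 0, 0.4], [0, 0, 0]]
    - [60, [-0.01, 0, 0.55], [0, 0, 0]]
    - [60, [-0.01, 0, 0.7], [0, 0, 0]]
    - [60, [-0.01, 0, 0.8], [0, 0, 0]]
    - [60, [-0.01, 0, 0.9], [0, 0, 0]]

```text
clock: 16.23
position: [423.5, 275.3, 25.0]
ee_rot: [-0.082, 0.997, 0.0, 0.0]
contact_force: [0.8, -0.0, -1.6]
gripper_width: 65.1
grasp_force: 67.2
```

jog_arm:
  plan:
    - [60, [0, 0, 0.06], [0, 0, 0]]
    - [60, [0, 0, 0.1], [0, 0, 0]]
    - [60, [0, 0, 0.13], [0, 0, 0]]
    - [60, [0, 0, 0.14], [0, 0, 0]]
    - [60, [0, 0, 0.14], [0, 0, 0]]

```text
clock: 16.85
position: [423.2, 275.5, 11.4]
ee_rot: [-0.082, 0.997, 0.0, 0.0]
contact_force: [0.4, -0.7, -2.3]
gripper_width: 64.7
grasp_force: 67.2
```

jog_arm:
  plan:
    - [60, [0, 0, 0.01], [0, 0, 0]]
    - [60, [0, 0, 0.02], [0, 0, 0]]
    - [60, [0, 0, 0.02], [0, 0, 0]]

```text
clock: 17.23
position: [423.3, 275.6, 11.0]
ee_rot: [-0.083, 0.997, 0.0, 0.0]
contact_force: [-3.2, -1.0, 10.0]
gripper_width: 64.9
grasp_force: 68.6
```

jog_arm:
  plan:
    - [85, [0, 0, 0], [0, 0, 0]]
    - [85, [0, 0, 0], [0, 0, 0]]
    - [85, [0, 0, 0], [0, 0, 0]]
    - [85, [0, 0, 0], [0, 0, 0]]

```text
clock: 17.73
position: [423.1, 275.4, 9.2]
ee_rot: [-0.082, 0.997, -0.0, -0.0]
contact_force: [1.1, -0.5, -0.0]
gripper_width: 84.6
grasp_force: 0.0
```

```bash
python3 - <<'E'
from plan import *
json.dump([423.8,275.1,9.0,99.4],open('cmd.json','w'))
go([(423.8,275.1,100,99.4),(423.8,275.1,150,99.4),(540,165,180,99.4),(677,56,150,99.4)],85,speed=50,hold=3)
E
```

```text
[[85, [0.0, 0.0, -0.455], [0, 0, -0.0]], [85, [0.0, 0.0, -0.91], [0, 0, -0.0]]]
[[85, [0.0, 0.0, -0.5], [0, 0, -0.0]]]
[[85, [-0.25, -0.333, -0.077], [0, 0, -0.0]], [85, [-0.5, -0.667, -0.153], [0, 0, -0.0]], [85, [-0.75, -1.0, -0.23], [0, 0, -0.0]]]
[[85, [-0.217, -0.276, -0.07], [0, 0, -0.0]]]
[[85, [-0.297, -0.33, 0.077], [0, 0, -0.0]], [85, [-0.593, -0.66, 0.153], [0, 0, -0.0]], [85, [-0.89, -0.99, 0.23], [0, 0, -0.0]]]
[[85, [-0.283, -0.309, 0.07], [0, 0, -0.0]], [85, [-0.283, -0.309, 0.07], [0, 0, -0.0]], [85, [-0.283, -0.309, 0.07], [0, 0, -0.0]], [85, [-0.283, -0.309, 0.07], [0, 0, -0.0]]]
end [677.   56.  150.   99.4]
```

jog_arm:
  plan:
    - [85, [0.0, 0.0, -0.4], [0, 0, 0]]
    - [85, [0.0, 0.0, -0.91], [0, 0, 0]]

```text
clock: 17.98
position: [422.5, 274.6, 100.2]
ee_rot: [-0.082, 0.997, -0.001, -0.001]
contact_force: [0.3, 0.8, -0.8]
gripper_width: 85.5
grasp_force: 0.0
```

jog_arm:
  plan:
    - [85, [0.0, 0.0, -0.5], [0, 0, 0]]

```text
clock: 18.1
position: [423.0, 275.2, 151.7]
ee_rot: [-0.082, 0.997, -0.0, -0.0]
contact_force: [1.2, 1.2, 0.6]
gripper_width: 84.9
grasp_force: 0.0
```

jog_arm:
  plan:
    - [85, [-0.25, -0.333, -0.077], [0, 0, 0]]
    - [85, [-0.5, -0.667, -0.153], [0, 0, 0]]
    - [85, [-0.75, -1.0, -0.23], [0, 0, 0]]

```text
clock: 18.48
position: [514.2, 188.2, 173.7]
ee_rot: [-0.083, 0.997, 0.0, 0.0]
contact_force: [-0.3, -0.0, 0.0]
gripper_width: 85.1
grasp_force: 0.0
```

jog_arm:
  plan:
    - [85, [-0.217, -0.276, -0.07], [0, 0, 0]]

```text
clock: 18.6
position: [540.3, 164.2, 180.4]
ee_rot: [-0.082, 0.997, 0.0, -0.0]
contact_force: [-0.0, 0.3, 0.0]
gripper_width: 84.9
grasp_force: 0.0
```

jog_arm:
  plan:
    - [85, [-0.297, -0.33, 0.077], [0, 0, 0]]
    - [85, [-0.593, -0.66, 0.153], [0, 0, 0]]
    - [85, [-0.89, -0.99, 0.23], [0, 0, 0]]

```text
clock: 18.98
position: [644.4, 81.3, 156.7]
ee_rot: [-0.082, 0.997, -0.0, -0.0]
contact_force: [-0.4, -0.0, 0.1]
gripper_width: 85.2
grasp_force: 0.0
```

jog_arm:
  plan:
    - [85, [-0.283, -0.309, 0.07], [0, 0, 0]]
    - [85, [-0.283, -0.309, 0.07], [0, 0, 0]]
    - [85, [-0.283, -0.309, 0.07], [0, 0, 0]]
    - [85, [-0.283, -0.309, 0.07], [0, 0, 0]]

```text
clock: 19.48
position: [675.9, 57.3, 150.8]
ee_rot: [-0.083, 0.997, 0.0, 0.0]
contact_force: [-0.6, -0.3, 0.4]
gripper_width: 84.8
grasp_force: 0.0
```

```bash
python3 - <<'E'
from bench import *;import cv2,pickle
from h import *
s=read_state();print(s['position'],s['ee_rot'])
o=get_image('wrist');o['s']=s;t=get_image('top');pickle.dump((o,t),open('w5.pkl','wb'))
a=cv2.resize(o['img'][120:320,200:440],None,fx=2,fy=2);b=cv2.resize(t['img'][195:275,190:255],None,fx=4.5,fy=5,interpolation=cv2.INTER_CUBIC)
cv2.imwrite('pics/w5.png',np.hstack([a,b])[:,:,::-1])
W=cloud(t);c=W[225:262,215:260].reshape(-1,3);m=c[abs(c[:,2]-26)<4];print(len(m),cv2.minEnclosingCircle(m[:,:2].astype(np.float32)))
E
```

```text
[675.93159985  57.33322028 150.79954572] [-8.29406378e-02  9.96554472e-01  8.18584693e-05  1.66791562e-04]
0 ((0.0, 0.0), 0.0)
```

View pics/w5.png

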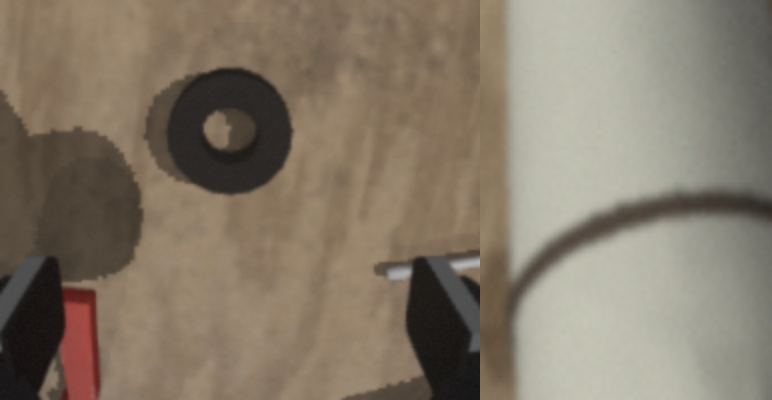

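The left part shows the black pad centred at crop (230,130), which is pixel (315,185). The right part only shows a robot link hiding the fixture.

```bash
python3 - <<'E'
from h import *
import plan
o,t=pickle.load(open('w5.pkl','rb'))
f=lambda a,b:wpt(o,200+a/2,120+b/2,22)
e=[f(168,130),f(291,130),f(230,68),f(230,192)];print(e,np.mean(e,0))
x,y=np.mean([f(168,130),f(291,130),f(230,69),f(230,192)],0)[:2]
plan.go([(x,y,60,99.4),(x,y,5,99.4)],85,speed=30,hold=2)
E
```

```text
[array([676.8,  26.7,  22. ]), array([667.7,  81.7,  22. ]), array([644.3,  49.8,  22. ]), array([701.7,  59.3,  22. ])] [672.625  54.375  22.   ]
[[85, [0.015, -0.003, 0.3], [0, 0, -0.0]], [85, [0.029, -0.006, 0.6], [0, 0, -0.0]], [85, [0.044, -0.009, 0.9], [0, 0, -0.0]]]
[[85, [0.0, 0.0, 0.275], [0, 0, -0.0]], [85, [0.0, 0.0, 0.55], [0, 0, -0.0]], [85, [0.0, 0.0, 0.55], [0, 0, -0.0]], [85, [0.0, 0.0, 0.55], [0, 0, -0.0]]]
end [672.8  54.4   5.   99.4]
```

jog_arm:
  plan:
    - [85, [0.01, -0.003, 0.3], [0, 0, 0]]
    - [85, [0.02, -0.006, 0.6], [0, 0, 0]]
    - [85, [0.025, -0.006, 0.9], [0, 0, 0]]

```text
clock: 19.95
position: [673.9, 56.2, 60.2]
ee_rot: [-0.083, 0.997, 0.0, 0.001]
contact_force: [-0.5, 0.2, -0.4]
gripper_width: 84.9
grasp_force: 0.0
```

jog_arm:
  plan:
    - [85, [0.0, 0.0, 0.25], [0, 0, 0]]
    - [85, [0.0, 0.0, 0.45], [0, 0, 0]]
    - [85, [0.0, 0.0, 0.55], [0, 0, 0]]
    - [85, [0.0, 0.0, 0.55], [0, 0, 0]]

```text
clock: 20.45
position: [673.8, 55.8, 5.1]
ee_rot: [-0.083, 0.997, -0.0, -0.0]
contact_force: [-0.7, -0.4, 0.4]
gripper_width: 84.6
grasp_force: 0.0
```

jog_arm:
  plan:
    - [50, [0, 0, 0], [0, 0, 0]]
    - [50, [0, 0, 0], [0, 0, 0]]
    - [50, [0, 0, 0], [0, 0, 0]]
    - [50, [0, 0, 0], [0, 0, 0]]
    - [50, [0, 0, 0], [0, 0, 0]]
    - [50, [0, 0, 0], [0, 0, 0]]

```text
clock: 21.2
position: [675.3, 55.8, 7.6]
ee_rot: [-0.083, 0.997, 0.0, 0.002]
contact_force: [-0.9, -0.8, 5.8]
gripper_width: 56.2
grasp_force: 62.9
```

```bash
python3 - <<'E'
from plan import *
x,y=674.6,54.9
json.dump([x,y,5,99.4],open('cmd.json','w'))
go([(x,y,30,99.4),(x,y,125,99.4),(*fx(0,0,125),99.4)],50,speed=45,hold=3)
E
```

```text
[[50, [0.0, 0.0, -0.25], [0, 0, -0.0]]]
[[50, [0.0, 0.0, -0.317], [0, 0, -0.0]], [50, [0.0, 0.0, -0.633], [0, 0, -0.0]], [50, [0.0, 0.0, -0.95], [0, 0, -0.0]]]
[[50, [0.27, 0.327, 0.0], [0, 0, -0.0]], [50, [0.54, 0.653, 0.0], [0, 0, -0.0]], [50, [0.81, 0.98, 0.0], [0, 0, -0.0]]]
[[50, [0.273, 0.33, 0.0], [0, 0, -0.0]], [50, [0.547, 0.66, 0.0], [0, 0, -0.0]], [50, [0.82, 0.99, 0.0], [0, 0, -0.0]]]
[[50, [0.248, 0.306, 0.0], [0, 0, -0.0]], [50, [0.495, 0.613, 0.0], [0, 0, -0.0]], [50, [0.495, 0.613, 0.0], [0, 0, -0.0]], [50, [0.495, 0.613, 0.0], [0, 0, -0.0]], [50, [0.495, 0.613, 0.0], [0, 0, -0.0]]]
end [422.8 275.  125.   99.4]
```

jog_arm:
  plan:
    - [50, [0.0, 0.0, -0.1], [0, 0, 0]]
    - [50, [0.0, 0.0, -0.25], [0, 0, 0]]

```text
clock: 21.45
position: [673.7, 55.4, 30.7]
ee_rot: [-0.082, 0.997, -0.0, -0.001]
contact_force: [0.1, -0.3, -0.2]
gripper_width: 55.5
grasp_force: 63.5
```

jog_arm:
  plan:
    - [50, [0.0, 0.0, -0.317], [0, 0, 0]]
    - [50, [0.0, 0.0, -0.633], [0, 0, 0]]
    - [50, [0.0, 0.0, -0.95], [0, 0, 0]]

```text
clock: 21.82
position: [674.1, 55.4, 127.3]
ee_rot: [-0.082, 0.997, 0.0, 0.0]
contact_force: [0.4, 0.4, -1.1]
gripper_width: 55.4
grasp_force: 63.5
```

jog_arm:
  plan:
    - [50, [0.27, 0.327, 0.0], [0, 0, 0]]
    - [50, [0.54, 0.653, 0.0], [0, 0, 0]]
    - [50, [0.81, 0.98, 0.0], [0, 0, 0]]

```text
clock: 22.2
position: [577.3, 139.5, 126.4]
ee_rot: [-0.082, 0.997, 0.0, 0.001]
contact_force: [-0.3, -0.2, -0.2]
gripper_width: 55.8
grasp_force: 63.5
```

jog_arm:
  plan:
    - [50, [0.273, 0.33, 0.0], [0, 0, 0]]
    - [50, [0.547, 0.66, 0.0], [0, 0, 0]]
    - [50, [0.82, 0.99, 0.0], [0, 0, 0]]

```text
clock: 22.58
position: [480.2, 224.0, 126.4]
ee_rot: [-0.082, 0.997, 0.0, 0.001]
contact_force: [-0.3, 1.1, -1.3]
gripper_width: 55.5
grasp_force: 63.5
```

jog_arm:
  plan:
    - [50, [0.248, 0.306, 0.0], [0, 0, 0]]
    - [50, [0.495, 0.613, 0.0], [0, 0, 0]]
    - [50, [0.495, 0.613, 0.0], [0, 0, 0]]
    - [50, [0.495, 0.613, 0.0], [0, 0, 0]]
    - [50, [0.495, 0.613, 0.0], [0, 0, 0]]

```text
clock: 23.2
position: [422.7, 274.9, 125.6]
ee_rot: [-0.082, 0.997, 0.0, 0.0]
contact_force: [0.2, 0.4, -1.3]
gripper_width: 55.8
grasp_force: 63.6
```

```bash
python3 - <<'E'
from bench import *;import cv2,pickle
s=read_state();print(s['position'],s['gripper_width'],s['contact_force'])
o=get_image('wrist');o['s']=s;pickle.dump(o,open('w6.pkl','wb'))
cv2.imwrite('pics/w6.png',cv2.resize(o['img'][120:320,200:440],None,fx=3,fy=3)[:,:,::-1])
E
```

```text
[422.73839677 274.93913928 125.57167234] 55.782769152831605 [ 0.22907197  0.35422701 -1.31747287]
```

View pics/w6.png

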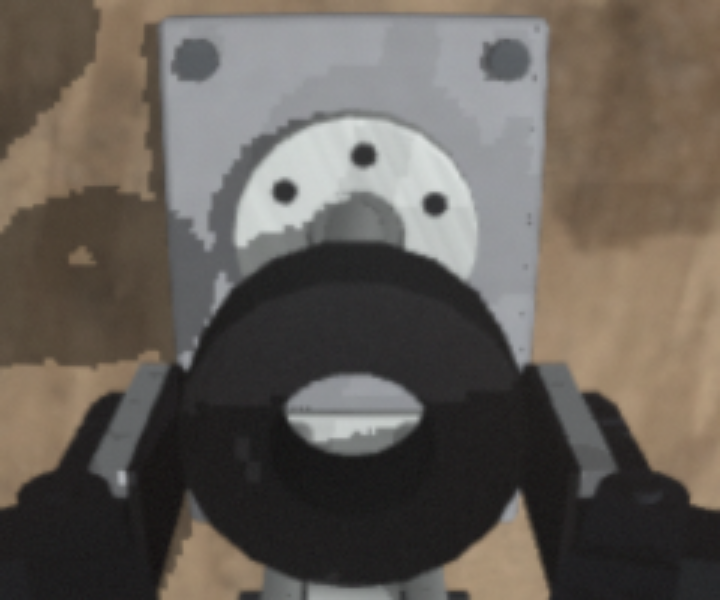

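The picture shows the flange lying flat round the pin, and the pad held level over it with its hole centred in u at crop 355 and its near edge at (355,374).

```bash
python3 - <<'E'
from h import *
o=pickle.load(open('w6.pkl','rb'));f=lambda a,b,z:wpt(o,200+a/3,120+b/3,z)
print(f(355,374,140)+[12.8,2.1,0],f(355,281,140)+[28.6,4.7,0],'flange',f(357,114,26)+[33.5,5.5,0])
E
```

```text
[422.2 275.3 140. ] [423.1 275.4 140. ] flange [422.7 276.2  26. ]
```

jog_arm:
  plan:
    - [50, [0, 0, 0.2], [0, 0, 0]]
    - [50, [0, 0, 0.35], [0, 0, 0]]
    - [50, [0, 0, 0.45], [0, 0, 0]]

```text
clock: 23.62
position: [422.4, 274.7, 79.5]
ee_rot: [-0.082, 0.997, -0.0, -0.0]
contact_force: [0.1, 0.1, -1.0]
gripper_width: 55.9
grasp_force: 63.6
```

jog_arm:
  plan:
    - [50, [0, 0, 0.15], [0, 0, 0]]
    - [50, [0, 0, 0.28], [0, 0, 0]]
    - [50, [0, 0, 0.37], [0, 0, 0]]
    - [50, [0, 0, 0.43], [0, 0, 0]]
    - [50, [0, 0, 0.46], [0, 0, 0]]
    - [50, [0, 0, 0.475], [0, 0, 0]]
    - [50, [0, 0, 0.475], [0, 0, 0]]

```text
clock: 24.5
position: [422.2, 275.5, 33.5]
ee_rot: [-0.082, 0.997, 0.0, 0.0]
contact_force: [-1.0, -0.5, 3.8]
gripper_width: 55.7
grasp_force: 64.0
```

jog_arm:
  plan:
    - [85, [0, 0, 0], [0, 0, 0]]
    - [85, [0, 0, 0], [0, 0, 0]]
    - [85, [0, 0, 0], [0, 0, 0]]
    - [85, [0, 0, 0], [0, 0, 0]]
    - [85, [0, 0, -0.1], [0, 0, 0]]
    - [85, [0, 0, -0.4], [0, 0, 0]]
    - [85, [0, 0, -0.8], [0, 0, 0]]
    - [85, [0, 0, -1], [0, 0, 0]]

```text
clock: 25.5
position: [422.9, 276.2, 135.8]
ee_rot: [-0.083, 0.997, 0.001, 0.002]
contact_force: [0.3, -0.1, -0.2]
gripper_width: 84.9
grasp_force: 0.0
```

```bash
python3 - <<'E'
from plan import *
json.dump([422.8,275,132.5,99.4],open('cmd.json','w'))
go([(452,-54.2,100,99.4),(452,-54.2,0,99.4)],85,speed=45,hold=2)
E
```

```text
[[85, [0.023, -0.33, 0.033], [0, 0, -0.0]], [85, [0.047, -0.66, 0.067], [0, 0, -0.0]], [85, [0.07, -0.99, 0.1], [0, 0, -0.0]]]
[[85, [0.027, -0.323, 0.03], [0, 0, -0.0]], [85, [0.053, -0.647, 0.06], [0, 0, -0.0]], [85, [0.08, -0.97, 0.09], [0, 0, -0.0]]]
[[85, [0.023, -0.33, 0.033], [0, 0, -0.0]], [85, [0.047, -0.66, 0.067], [0, 0, -0.0]], [85, [0.07, -0.99, 0.1], [0, 0, -0.0]]]
[[85, [0.03, -0.345, 0.035], [0, 0, -0.0]]]
[[85, [-0.0, -0.0, 0.333], [0, 0, -0.0]], [85, [-0.0, -0.0, 0.667], [0, 0, -0.0]], [85, [-0.0, -0.0, 1.0], [0, 0, -0.0]], [85, [-0.0, -0.0, 1.0], [0, 0, -0.0]], [85, [-0.0, -0.0, 1.0], [0, 0, -0.0]]]
end [452.  -54.2   0.   99.4]
```

jog_arm:
  plan:
    - [85, [0.023, -0.33, 0.033], [0, 0, 0]]
    - [85, [0.047, -0.66, 0.067], [0, 0, 0]]
    - [85, [0.07, -0.99, 0.1], [0, 0, 0]]

```text
clock: 25.88
position: [431.5, 175.8, 123.6]
ee_rot: [-0.083, 0.997, 0.0, 0.001]
contact_force: [0.2, 0.7, -0.3]
gripper_width: 84.8
grasp_force: 0.0
```

jog_arm:
  plan:
    - [85, [0.027, -0.323, 0.03], [0, 0, 0]]
    - [85, [0.053, -0.647, 0.06], [0, 0, 0]]
    - [85, [0.08, -0.97, 0.09], [0, 0, 0]]

```text
clock: 26.25
position: [439.7, 78.7, 114.5]
ee_rot: [-0.082, 0.997, 0.0, 0.001]
contact_force: [-0.2, 0.8, 0.7]
gripper_width: 84.9
grasp_force: 0.0
```

jog_arm:
  plan:
    - [85, [0.023, -0.33, 0.033], [0, 0, 0]]
    - [85, [0.047, -0.66, 0.067], [0, 0, 0]]
    - [85, [0.07, -0.99, 0.1], [0, 0, 0]]

```text
clock: 26.62
position: [449.1, -20.2, 104.5]
ee_rot: [-0.083, 0.997, 0.0, 0.001]
contact_force: [0.9, -0.6, -0.3]
gripper_width: 85.3
grasp_force: 0.0
```

jog_arm:
  plan:
    - [85, [0.03, -0.345, 0.035], [0, 0, 0]]
    - [85, [0.03, -0.345, 0.035], [0, 0, 0]]
    - [85, [0.03, -0.345, 0.035], [0, 0, 0]]

```text
clock: 27.0
position: [451.7, -53.7, 100.8]
ee_rot: [-0.082, 0.997, 0.0, 0.0]
contact_force: [0.4, 0.3, 0.2]
gripper_width: 84.8
grasp_force: 0.0
```

```bash
cat >> h.py <<'E'
def wcloud(o):
    z=o['range_z'].astype(float);K=o['intrinsics'];v,u=np.mgrid[:400,:640];dx,dy=u-K[0,2],v-K[1,2];r=np.hypot(dx,dy)+1e-9;t=np.tan(r/K[0,0])
    p=np.stack([dx/r*t*z,dy/r*t*z,z],-1)
    from scipy.spatial.transform import Rotation as R
    T=o['tool_from_camera'];A=R.from_quat(o['s']['ee_rot']).as_matrix()
    w=(p@T[:3,:3].T+T[:3,3])@A.T+np.array(o['s']['position']);w[z==0]=np.nan;return w
E
python3 - <<'E'
from bench import *
from h import *
s=read_state();print(s['position'])
o=get_image('wrist');o['s']=s;pickle.dump(o,open('w7.pkl','wb'))
W=wcloud(o);u,v=project(dict(extrinsics=np.eye(4),intrinsics=np.eye(3)),[[0,0,1]])[0]
x,y=452,-54
m=(abs(W[...,0]-x)<45)&(abs(W[...,1]-y)<40)&(W[...,2]>5.5)&(W[...,2]<14)
p=W[m];print(len(p),p.mean(0),np.median(p[:,2]),cv2.minEnclosingCircle(p[:,:2].astype(np.float32)))
vu=np.argwhere(m);print(vu.min(0),vu.max(0),o['img'][m].mean(0))
cv2.imwrite('pics/w7.png',cv2.resize(o['img'][120:320,200:440],None,fx=3,fy=3)[:,:,::-1])
E
```

```text
[451.73289862 -53.65004622 100.80121364]
2122 [450.46416504 -55.43482964   8.95649825] 9.007307029955022 ((451.3121032714844, -55.6696891784668), 25.136917114257812)
[171 285] [229 346] [178.50518379 181.92365693 179.49481621]
```

jog_arm:
  plan:
    - [85, [0, -0.01, 0.35], [0, 0, 0]]
    - [85, [0, -0.01, 0.7], [0, 0, 0]]
    - [85, [0, -0.01, 0.9], [0, 0, 0]]
    - [85, [0, -0.01, 1.0], [0, 0, 0]]
    - [85, [0, -0.01, 1.0], [0, 0, 0]]

```text
clock: 27.68
position: [451.8, -54.2, 0.2]
ee_rot: [-0.083, 0.997, -0.0, -0.0]
contact_force: [-0.0, 0.1, 0.6]
gripper_width: 84.7
grasp_force: 0.0
```

jog_arm:
  plan:
    - [42, [0, 0, 0], [0, 0, 0]]
    - [42, [0, 0, 0], [0, 0, 0]]
    - [42, [0, 0, 0], [0, 0, 0]]
    - [42, [0, 0, 0], [0, 0, 0]]
    - [42, [0, 0, 0], [0, 0, 0]]
    - [42, [0, 0, 0], [0, 0, 0]]
    - [42, [0, 0, 0], [0, 0, 0]]

```text
clock: 28.55
position: [452.4, -54.6, 2.0]
ee_rot: [-0.083, 0.997, 0.0, 0.001]
contact_force: [-2.5, 0.8, 8.8]
gripper_width: 46.5
grasp_force: 59.8
```

```bash
python3 - <<'E'
from plan import *
json.dump([452.2,-55.2,0,99.4],open('cmd.json','w'))
go([(452.2,-55.2,100,99.4),(452.2,-55.2,125,99.4),(*fx(0,0,125),99.4)],42,speed=45,hold=3)
E
```

```text
[[42, [0.0, 0.0, -0.333], [0, 0, -0.0]], [42, [0.0, 0.0, -0.667], [0, 0, -0.0]], [42, [0.0, 0.0, -1.0], [0, 0, -0.0]]]
[[42, [0.0, 0.0, -0.25], [0, 0, -0.0]]]
[[42, [-0.023, 0.33, 0.0], [0, 0, -0.0]], [42, [-0.047, 0.66, 0.0], [0, 0, -0.0]], [42, [-0.07, 0.99, 0.0], [0, 0, -0.0]]]
[[42, [-0.027, 0.323, 0.0], [0, 0, -0.0]], [42, [-0.053, 0.647, 0.0], [0, 0, -0.0]], [42, [-0.08, 0.97, 0.0], [0, 0, -0.0]]]
[[42, [-0.023, 0.333, 0.0], [0, 0, -0.0]], [42, [-0.047, 0.667, 0.0], [0, 0, -0.0]], [42, [-0.07, 1.0, 0.0], [0, 0, -0.0]]]
[[42, [-0.029, 0.346, 0.0], [0, 0, -0.0]], [42, [-0.029, 0.346, 0.0], [0, 0, -0.0]], [42, [-0.029, 0.346, 0.0], [0, 0, -0.0]], [42, [-0.029, 0.346, 0.0], [0, 0, -0.0]]]
end [422.8 275.  125.   99.4]
```

jog_arm:
  plan:
    - [42, [0.0, 0.0, -0.15], [0, 0, 0]]
    - [42, [0.0, 0.0, -0.5], [0, 0, 0]]
    - [42, [0.0, 0.0, -1.0], [0, 0, 0]]

```text
clock: 28.92
position: [450.6, -54.9, 100.8]
ee_rot: [-0.082, 0.997, -0.0, -0.001]
contact_force: [1.2, 0.5, 0.1]
gripper_width: 46.5
grasp_force: 61.7
```

jog_arm:
  plan:
    - [42, [0.0, 0.0, -0.25], [0, 0, 0]]

```text
clock: 29.05
position: [452.6, -54.6, 128.3]
ee_rot: [-0.082, 0.997, 0.0, 0.002]
contact_force: [0.1, 0.0, -1.0]
gripper_width: 46.5
grasp_force: 61.8
```

jog_arm:
  plan:
    - [42, [-0.023, 0.33, 0.0], [0, 0, 0]]
    - [42, [-0.047, 0.66, 0.0], [0, 0, 0]]
    - [42, [-0.07, 0.99, 0.0], [0, 0, 0]]

```text
clock: 29.42
position: [442.0, 44.9, 125.8]
ee_rot: [-0.082, 0.997, 0.0, 0.0]
contact_force: [1.0, -0.9, -1.2]
gripper_width: 46.2
grasp_force: 61.8
```

jog_arm:
  plan:
    - [42, [-0.027, 0.323, 0.0], [0, 0, 0]]
    - [42, [-0.053, 0.647, 0.0], [0, 0, 0]]
    - [42, [-0.08, 0.97, 0.0], [0, 0, 0]]

```text
clock: 29.8
position: [433.9, 142.0, 125.7]
ee_rot: [-0.082, 0.997, 0.0, 0.0]
contact_force: [0.8, 0.3, -1.1]
gripper_width: 46.5
grasp_force: 61.8
```

jog_arm:
  plan:
    - [42, [-0.023, 0.333, 0.0], [0, 0, 0]]
    - [42, [-0.047, 0.667, 0.0], [0, 0, 0]]
    - [42, [-0.07, 1.0, 0.0], [0, 0, 0]]

```text
clock: 30.18
position: [424.4, 241.8, 125.6]
ee_rot: [-0.082, 0.997, 0.0, 0.0]
contact_force: [1.7, -0.5, -2.1]
gripper_width: 46.6
grasp_force: 61.8
```

jog_arm:
  plan:
    - [42, [-0.029, 0.346, 0.0], [0, 0, 0]]
    - [42, [-0.029, 0.346, 0.0], [0, 0, 0]]
    - [42, [-0.029, 0.346, 0.0], [0, 0, 0]]
    - [42, [-0.029, 0.346, 0.0], [0, 0, 0]]

```text
clock: 30.68
position: [421.9, 274.5, 125.4]
ee_rot: [-0.082, 0.997, -0.0, -0.0]
contact_force: [-0.1, -0.3, -1.0]
gripper_width: 46.5
grasp_force: 61.8
```

```bash
python3 - <<'E'
from bench import *;import cv2,pickle
s=read_state();print(s['position'],s['gripper_width'],s['contact_force'])
o=get_image('wrist');o['s']=s;pickle.dump(o,open('w8.pkl','wb'))
cv2.imwrite('pics/w8.png',cv2.resize(o['img'][120:320,200:440],None,fx=3,fy=3)[:,:,::-1])
E
```

```text
[421.85878757 274.51670436 125.36703772] 46.490602778802284 [-0.12281307 -0.27772903 -0.97234153]
```

View pics/w8.png

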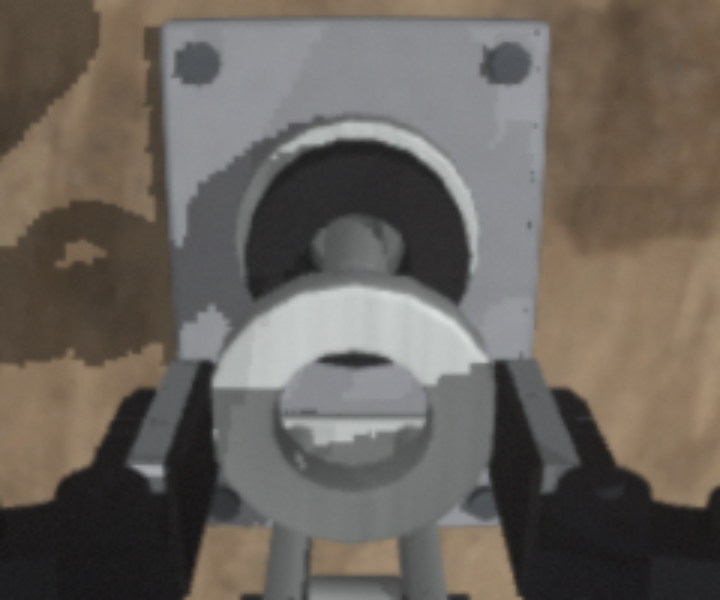

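The pad lies round the pin on the flange. The washer is held level; its outer edge is at crop (355,287) and its hole edge at (355,353).

```bash
python3 - <<'E'
from h import *
o=pickle.load(open('w8.pkl','rb'));f=lambda a,b,z:wpt(o,200+a/3,120+b/3,z)
print(f(355,353,133)+[12.8,2.1,0],f(355,287,133)+[24.7,4.1,0],'pad',f(360,140,48)+[28.6,4.7,0])
E
```

```text
[420.9 274.8 133. ] [421.8 275.  133. ] pad [419.4 275.9  48. ]
```

jog_arm:
  plan:
    - [42, [0, 0, 0.15], [0, 0, 0]]
    - [42, [0, 0, 0.25], [0, 0, 0]]
    - [42, [0, 0, 0.3], [0, 0, 0]]

```text
clock: 31.1
position: [421.9, 274.9, 94.7]
ee_rot: [-0.082, 0.997, -0.0, -0.0]
contact_force: [0.5, 0.2, -1.2]
gripper_width: 46.4
grasp_force: 61.8
```

jog_arm:
  plan:
    - [42, [-0.01, 0, 0.15], [0, 0, 0]]
    - [42, [-0.01, 0, 0.28], [0, 0, 0]]
    - [42, [-0.01, 0, 0.37], [0, 0, 0]]
    - [42, [-0.01, 0, 0.42], [0, 0, 0]]
    - [42, [-0.01, 0, 0.45], [0, 0, 0]]
    - [42, [-0.01, 0, 0.46], [0, 0, 0]]
    - [42, [-0.01, 0, 0.46], [0, 0, 0]]

```text
clock: 31.98
position: [423.0, 275.7, 50.1]
ee_rot: [-0.082, 0.997, 0.0, 0.0]
contact_force: [-1.9, -0.6, 4.0]
gripper_width: 46.7
grasp_force: 62.5
```

jog_arm:
  plan:
    - [85, [0, 0, 0], [0, 0, 0]]
    - [85, [0, 0, 0], [0, 0, 0]]
    - [85, [0, 0, 0], [0, 0, 0]]
    - [85, [0, 0, 0], [0, 0, 0]]
    - [85, [0, 0, -0.1], [0, 0, 0]]
    - [85, [0, 0, -0.4], [0, 0, 0]]
    - [85, [0, 0, -0.8], [0, 0, 0]]
    - [85, [0, 0, -1], [0, 0, 0]]

```text
clock: 32.98
position: [423.8, 276.4, 152.3]
ee_rot: [-0.083, 0.997, 0.001, 0.002]
contact_force: [-0.7, 0.3, -1.1]
gripper_width: 84.8
grasp_force: 0.0
```

```bash
python3 - <<'E'
from plan import *
json.dump([423.8,275.2,149,99.4],open('cmd.json','w'))
go([(438.3,76.3,105,99.4)],85,speed=45,hold=3)
E
```

```text
[[85, [0.03, -0.33, 0.073], [0, 0, -0.0]], [85, [0.06, -0.66, 0.147], [0, 0, -0.0]], [85, [0.09, -0.99, 0.22], [0, 0, -0.0]]]
[[85, [0.031, -0.332, 0.073], [0, 0, -0.0]], [85, [0.061, -0.664, 0.147], [0, 0, -0.0]], [85, [0.092, -0.996, 0.22], [0, 0, -0.0]], [85, [0.092, -0.996, 0.22], [0, 0, -0.0]], [85, [0.092, -0.996, 0.22], [0, 0, -0.0]], [85, [0.092, -0.996, 0.22], [0, 0, -0.0]]]
end [438.3  76.3 105.   99.4]
```

jog_arm:
  plan:
    - [85, [0.03, -0.33, 0.073], [0, 0, 0]]
    - [85, [0.06, -0.66, 0.147], [0, 0, 0]]
    - [85, [0.09, -0.99, 0.22], [0, 0, 0]]

```text
clock: 33.35
position: [430.4, 175.7, 127.9]
ee_rot: [-0.083, 0.997, 0.0, 0.001]
contact_force: [0.2, -1.2, 0.5]
gripper_width: 84.9
grasp_force: 0.0
```

jog_arm:
  plan:
    - [85, [0.031, -0.332, 0.073], [0, 0, 0]]
    - [85, [0.061, -0.664, 0.147], [0, 0, 0]]
    - [85, [0.092, -0.996, 0.22], [0, 0, 0]]
    - [85, [0.092, -0.996, 0.22], [0, 0, 0]]
    - [85, [0.092, -0.996, 0.22], [0, 0, 0]]
    - [85, [0.092, -0.996, 0.22], [0, 0, 0]]

```text
clock: 34.1
position: [438.0, 77.6, 105.8]
ee_rot: [-0.083, 0.997, 0.0, 0.001]
contact_force: [-0.8, -0.1, -0.3]
gripper_width: 84.8
grasp_force: 0.0
```

```bash
python3 - <<'E'
from bench import *
from h import *
s=read_state();print(s['position'])
o=get_image('wrist');o['s']=s;pickle.dump(o,open('w9.pkl','wb'))
W=wcloud(o);x,y=438,76
m=(abs(W[...,0]-x)<35)&(abs(W[...,1]-y)<35)&(W[...,2]>18)&(W[...,2]<26)
p=W[m];print(len(p),p.mean(0),cv2.minEnclosingCircle(p[:,:2].astype(np.float32)),o['img'][m].mean(0))
t=get_image('top');W=cloud(t);c=W[215:265,200:260].reshape(-1,3)
for z in(12,26,48,58):
    m=c[abs(c[:,2]-z)<3];print(z,len(m),m.mean(0).round(1))
E
```

```text
[438.04683085  77.59472609 105.80461415]
971 [436.21264507  75.24355347  20.73293658] ((437.0213623046875, 75.31297302246094), 19.150115966796875) [157.74562307 124.53553038  67.37487127]
12 576 [461.6 284.3  12.3]
26 41 [454.  270.   26.6]
48 50 [442.5 275.4  48. ]
58 107 [434.1 277.8  58.1]
```

jog_arm:
  plan:
    - [85, [0, -0.012, 0.35], [0, 0, 0]]
    - [85, [0, -0.012, 0.7], [0, 0, 0]]
    - [85, [0, -0.012, 0.9], [0, 0, 0]]
    - [85, [0, -0.012, 0.99], [0, 0, 0]]
    - [85, [0, -0.012, 0.99], [0, 0, 0]]

```text
clock: 34.83
position: [437.9, 75.9, 6.2]
ee_rot: [-0.083, 0.997, -0.0, -0.0]
contact_force: [-0.2, 0.5, 0.3]
gripper_width: 84.8
grasp_force: 0.0
```

jog_arm:
  plan:
    - [30, [0, 0, 0], [0, 0, 0]]
    - [30, [0, 0, 0], [0, 0, 0]]
    - [30, [0, 0, 0], [0, 0, 0]]
    - [30, [0, 0, 0], [0, 0, 0]]
    - [30, [0, 0, 0], [0, 0, 0]]
    - [30, [0, 0, 0], [0, 0, 0]]
    - [30, [0, 0, 0], [0, 0, 0]]
    - [30, [0, 0, 0], [0, 0, 0]]

```text
clock: 35.83
position: [438.3, 75.7, 7.4]
ee_rot: [-0.083, 0.997, 0.0, 0.001]
contact_force: [-0.8, -0.1, 7.8]
gripper_width: 35.5
grasp_force: 59.0
```

```bash
python3 - <<'E'
from plan import *
x,y=438.5,75.1
json.dump([x,y,6,99.4],open('cmd.json','w'))
go([(x,y,105,99.4),(x,y,125,99.4),(*fx(0,0,125),99.4)],30,speed=45,hold=3)
E
```

```text
[[30, [0.0, 0.0, -0.33], [0, 0, -0.0]], [30, [0.0, 0.0, -0.66], [0, 0, -0.0]], [30, [0.0, 0.0, -0.99], [0, 0, -0.0]]]
[[30, [0.0, 0.0, -0.2], [0, 0, -0.0]]]
[[30, [-0.03, 0.333, 0.0], [0, 0, -0.0]], [30, [-0.06, 0.667, 0.0], [0, 0, -0.0]], [30, [-0.09, 1.0, 0.0], [0, 0, -0.0]]]
[[30, [-0.027, 0.333, 0.0], [0, 0, -0.0]], [30, [-0.055, 0.665, 0.0], [0, 0, -0.0]], [30, [-0.082, 0.998, 0.0], [0, 0, -0.0]], [30, [-0.082, 0.998, 0.0], [0, 0, -0.0]], [30, [-0.082, 0.998, 0.0], [0, 0, -0.0]], [30, [-0.082, 0.998, 0.0], [0, 0, -0.0]]]
end [422.8 275.  125.   99.4]
```

jog_arm:
  plan:
    - [30, [0.0, 0.0, -0.15], [0, 0, 0]]
    - [30, [0.0, 0.0, -0.5], [0, 0, 0]]
    - [30, [0.0, 0.0, -0.99], [0, 0, 0]]

```text
clock: 36.2
position: [436.7, 75.0, 105.6]
ee_rot: [-0.082, 0.997, -0.001, -0.002]
contact_force: [1.5, 0.7, -0.5]
gripper_width: 35.7
grasp_force: 60.2
```

jog_arm:
  plan:
    - [30, [0.0, 0.0, -0.2], [0, 0, 0]]

```text
clock: 36.33
position: [438.8, 76.1, 128.2]
ee_rot: [-0.082, 0.997, 0.001, 0.002]
contact_force: [0.4, -0.7, -1.3]
gripper_width: 35.2
grasp_force: 60.2
```

jog_arm:
  plan:
    - [30, [-0.03, 0.333, 0.0], [0, 0, 0]]
    - [30, [-0.06, 0.667, 0.0], [0, 0, 0]]
    - [30, [-0.09, 1.0, 0.0], [0, 0, 0]]

```text
clock: 36.7
position: [429.9, 176.4, 125.6]
ee_rot: [-0.082, 0.997, 0.0, 0.0]
contact_force: [-0.4, 0.2, -0.7]
gripper_width: 35.4
grasp_force: 60.2
```

jog_arm:
  plan:
    - [30, [-0.027, 0.333, 0.0], [0, 0, 0]]
    - [30, [-0.055, 0.665, 0.0], [0, 0, 0]]
    - [30, [-0.082, 0.998, 0.0], [0, 0, 0]]
    - [30, [-0.082, 0.998, 0.0], [0, 0, 0]]
    - [30, [-0.082, 0.998, 0.0], [0, 0, 0]]
    - [30, [-0.082, 0.998, 0.0], [0, 0, 0]]

```text
clock: 37.45
position: [421.8, 274.5, 125.2]
ee_rot: [-0.082, 0.997, -0.0, -0.0]
contact_force: [0.3, -0.2, -0.9]
gripper_width: 35.3
grasp_force: 60.2
```

```bash
python3 - <<'E'
from bench import *;import cv2,pickle
s=read_state();print(s['position'],s['gripper_width'],s['contact_force'])
o=get_image('wrist');o['s']=s;pickle.dump(o,open('w10.pkl','wb'))
cv2.imwrite('pics/w10.png',cv2.resize(o['img'][120:320,200:440],None,fx=3,fy=3)[:,:,::-1])
E
```

```text
[421.81325114 274.52813761 125.22930976] 35.305052448356534 [ 0.33203379 -0.2102611  -0.89400693]
```

View pics/w10.png

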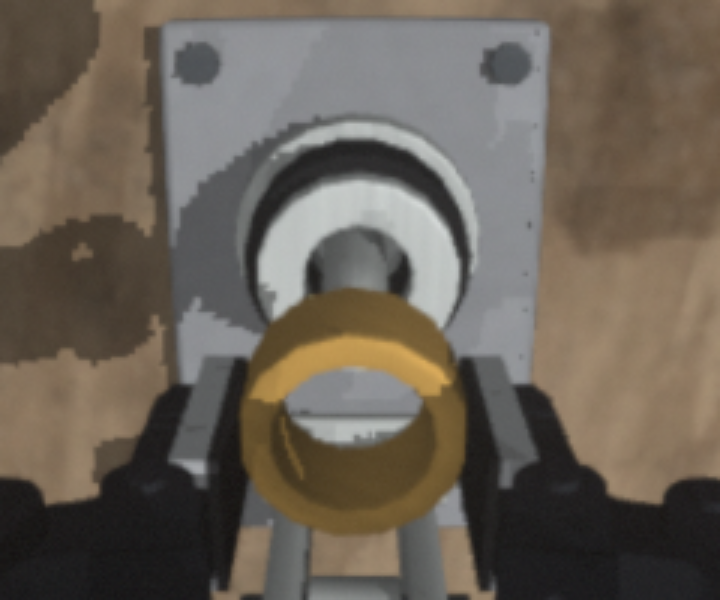

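The washer lies on the pad, and the sleeve is held upright over the pin. Lowering it next.

jog_arm:
  plan:
    - [30, [-0.01, 0, 0.2], [0, 0, 0]]
    - [30, [-0.01, 0, 0.35], [0, 0, 0]]
    - [30, [-0.01, 0, 0.45], [0, 0, 0]]
    - [30, [-0.01, 0, 0.52], [0, 0, 0]]
    - [30, [-0.01, 0, 0.57], [0, 0, 0]]
    - [30, [-0.01, 0, 0.595], [0, 0, 0]]
    - [30, [-0.01, 0, 0.605], [0, 0, 0]]
    - [30, [-0.01, 0, 0.605], [0, 0, 0]]

```text
clock: 38.5
position: [423.1, 275.8, 65.5]
ee_rot: [-0.083, 0.997, 0.0, 0.0]
contact_force: [-1.7, -0.8, 4.2]
gripper_width: 35.5
grasp_force: 60.7
```

jog_arm:
  plan:
    - [85, [0, 0, 0], [0, 0, 0]]
    - [85, [0, 0, 0], [0, 0, 0]]
    - [85, [0, 0, 0], [0, 0, 0]]
    - [85, [0, 0, 0], [0, 0, 0]]
    - [85, [0, 0, 0], [0, 0, 0]]
    - [85, [0, 0, -0.1], [0, 0, 0]]
    - [85, [0, 0, -0.4], [0, 0, 0]]
    - [85, [0, 0, -0.8], [0, 0, 0]]
    - [85, [0, 0, -1], [0, 0, 0]]

```text
clock: 39.62
position: [423.8, 276.4, 167.9]
ee_rot: [-0.083, 0.997, 0.001, 0.002]
contact_force: [0.2, 0.5, 0.1]
gripper_width: 85.0
grasp_force: 0.0
```

```bash
python3 - <<'E'
from plan import *
json.dump([423.8,275.2,164.5,99.4],open('cmd.json','w'))
go([(423.8,275.2,240,99.4),(*fx(80,43,240),144.4),(*fx(168,43,240),189.4)],85,speed=45,hold=3)
print(h(2.47))
E
```

```text
[[85, [0.0, 0.0, -0.378], [0, 0, -0.0]], [85, [0.0, 0.0, -0.755], [0, 0, -0.0]]]
[[85, [-0.158, 0.086, 0.0], [0, 0, -0.15]], [85, [-0.316, 0.172, 0.0], [0, 0, -0.3]], [85, [-0.474, 0.258, 0.0], [0, 0, -0.45]], [85, [-0.632, 0.344, 0.0], [0, 0, -0.6]], [85, [-0.79, 0.43, 0.0], [0, 0, -0.75]]]
[[85, [-0.124, -0.124, 0.0], [0, 0, -0.15]], [85, [-0.249, -0.249, 0.0], [0, 0, -0.3]], [85, [-0.373, -0.373, 0.0], [0, 0, -0.45]], [85, [-0.498, -0.498, 0.0], [0, 0, -0.6]], [85, [-0.622, -0.622, 0.0], [0, 0, -0.75]], [85, [-0.622, -0.622, 0.0], [0, 0, -0.75]], [85, [-0.622, -0.622, 0.0], [0, 0, -0.75]], [85, [-0.622, -0.622, 0.0], [0, 0, -0.75]]]
end [581.5 344.9 240.  189.4]
[np.float64(582.4482861037867), np.float64(345.01485814845523), np.float64(147.9680266383166)]
```

Then down 92 mm onto the handle and pinch.

jog_arm:
  plan:
    - [85, [0.0, 0.0, -0.378], [0, 0, 0]]
    - [85, [0.0, 0.0, -0.755], [0, 0, 0]]

```text
clock: 39.88
position: [422.8, 275.4, 242.2]
ee_rot: [-0.082, 0.997, 0.0, 0.0]
contact_force: [-0.2, 0.5, -0.8]
gripper_width: 85.2
grasp_force: 0.0
```

jog_arm:
  plan:
    - [85, [-0.158, 0.086, 0.0], [0, 0, -0.15]]
    - [85, [-0.316, 0.172, 0.0], [0, 0, -0.3]]
    - [85, [-0.474, 0.258, 0.0], [0, 0, -0.45]]
    - [85, [-0.632, 0.344, 0.0], [0, 0, -0.6]]
    - [85, [-0.79, 0.43, 0.0], [0, 0, -0.75]]

```text
clock: 40.5
position: [494.2, 331.3, 241.1]
ee_rot: [-0.46, 0.888, 0.0, 0.0]
contact_force: [0.5, 0.6, -0.1]
gripper_width: 84.9
grasp_force: 0.0
```

jog_arm:
  plan:
    - [85, [-0.124, -0.124, 0.0], [0, 0, -0.15]]
    - [85, [-0.249, -0.249, 0.0], [0, 0, -0.3]]
    - [85, [-0.373, -0.373, 0.0], [0, 0, -0.45]]
    - [85, [-0.498, -0.498, 0.0], [0, 0, -0.6]]
    - [85, [-0.622, -0.622, 0.0], [0, 0, -0.75]]
    - [85, [-0.622, -0.622, 0.0], [0, 0, -0.75]]
    - [85, [-0.622, -0.622, 0.0], [0, 0, -0.75]]

```text
clock: 41.38
position: [580.1, 345.3, 240.5]
ee_rot: [0.762, -0.647, -0.0, 0.0]
contact_force: [0.3, 0.1, -0.2]
gripper_width: 85.1
grasp_force: 0.0
```

```bash
python3 - <<'E'
from bench import *
from h import *
import plan
t=get_image('top');s=get_image('scene')
for n,o in(('top',t),('scene',s)):
    W=cloud(o).reshape(-1,3);d=(W-[plan.PIN[0],plan.PIN[1],0])@np.array([[plan.c,-plan.s,0],[plan.s,plan.c,0],[0,0,1]])
    m=(np.hypot(d[:,0],d[:,1])<22)&(d[:,2]>66)&(d[:,2]<90);print(n,m.sum(),d[m].mean(0).round(1),np.percentile(d[m][:,2],[5,50,95]).round(1) if m.any() else '')
    m=(d[:,1]>25)&(d[:,1]<66)&(d[:,2]>120)&(d[:,2]<185)&(abs(d[:,0]-165)<40);print(' handle',m.sum(),d[m].mean(0).round(1) if m.any() else '')
cv2.imwrite('pics/s11.png',cv2.resize(s['img'][230:340,200:330],None,fx=5,fy=5,interpolation=cv2.INTER_CUBIC)[:,:,::-1])
print(read_state()['position'])
E
```

```text
top 139 [ 0.5 -0.4 77.2] [67.2 79.  83.2]
 handle 81 [169.4  44.3 172.3]
scene 242 [ 0.5  3.6 75.8] [67.4 77.4 81.9]
 handle 112 [169.1  46.3 170.9]
[580.02680597 345.44442272 240.80310821]
```

View pics/s11.png

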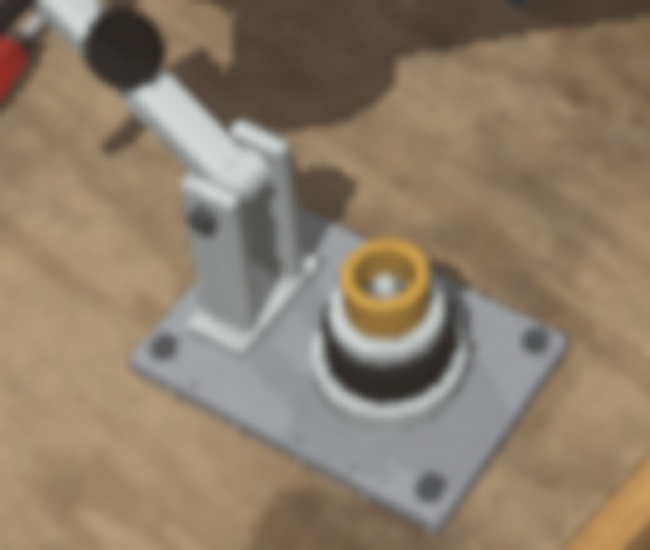

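The picture shows the full stack on the pin, brass sleeve on top at crop (385,285), with the hold-down arm still back. Measured sleeve top is about 80 mm, and the handle is at fixture x 169, as expected.

jog_arm:
  plan:
    - [85, [0, 0, 0.4], [0, 0, 0]]
    - [85, [0, 0, 0.7], [0, 0, 0]]
    - [85, [0, -0.01, 0.92], [0, 0, 0]]
    - [85, [0, -0.01, 0.92], [0, 0, 0]]

```text
clock: 41.98
position: [580.3, 344.9, 146.6]
ee_rot: [0.763, -0.647, -0.0, 0.002]
contact_force: [0.5, 0.2, 0.1]
gripper_width: 85.3
grasp_force: 0.0
```

jog_arm:
  plan:
    - [5, [0, 0, 0], [0, 0, 0]]
    - [5, [0, 0, 0], [0, 0, 0]]
    - [5, [0, 0, 0], [0, 0, 0]]
    - [5, [0, 0, 0], [0, 0, 0]]
    - [5, [0, 0, 0], [0, 0, 0]]
    - [5, [0, 0, 0], [0, 0, 0]]
    - [5, [0, 0, 0], [0, 0, 0]]
    - [5, [0, 0, 0], [0, 0, 0]]

```text
clock: 42.98
position: [583.0, 346.1, 149.5]
ee_rot: [0.763, -0.646, 0.001, -0.002]
contact_force: [4.9, -0.8, 3.0]
gripper_width: 9.6
grasp_force: 58.6
```

```bash
python3 - <<'E'
from plan import *
arc(2.47,1.85,8,5);arc(1.85,1.2,8,5);arc(1.2,.55,8,5);arc(.55,.08,8,5);arc(.08,0,3,5);print(load())
E
```

```text
[[5, [0.0, 0.06, -0.07], [0, 0, 0]], [5, [0.0, 0.13, -0.14], [0, 0, 0]], [5, [0.0, 0.2, -0.2], [0, 0, 0]], [5, [0.0, 0.27, -0.25], [0, 0, 0]], [5, [0.0, 0.35, -0.3], [0, 0, 0]], [5, [0.0, 0.43, -0.34], [0, 0, 0]], [5, [0.0, 0.52, -0.38], [0, 0, 0]], [5, [0.0, 0.61, -0.41], [0, 0, 0]]]
[[5, [-0.0, 0.09, -0.02], [0, 0, 0]], [5, [-0.0, 0.19, -0.04], [0, 0, 0]], [5, [-0.0, 0.29, -0.05], [0, 0, 0]], [5, [-0.0, 0.39, -0.05], [0, 0, 0]], [5, [-0.0, 0.48, -0.04], [0, 0, 0]], [5, [-0.0, 0.58, -0.02], [0, 0, 0]], [5, [0.0, 0.67, 0.0], [0, 0, 0]], [5, [-0.0, 0.77, 0.04], [0, 0, 0]]]
[[5, [-0.0, 0.09, 0.04], [0, 0, 0]], [5, [0.0, 0.18, 0.09], [0, 0, 0]], [5, [0.0, 0.26, 0.14], [0, 0, 0]], [5, [0.0, 0.33, 0.2], [0, 0, 0]], [5, [0.0, 0.41, 0.26], [0, 0, 0]], [5, [0.0, 0.47, 0.33], [0, 0, 0]], [5, [-0.0, 0.53, 0.41], [0, 0, 0]], [5, [0.0, 0.59, 0.49], [0, 0, 0]]]
[[5, [-0.0, 0.04, 0.06], [0, 0, 0]], [5, [-0.0, 0.07, 0.12], [0, 0, 0]], [5, [-0.0, 0.09, 0.19], [0, 0, 0]], [5, [-0.0, 0.12, 0.26], [0, 0, 0]], [5, [-0.0, 0.14, 0.32], [0, 0, 0]], [5, [-0.0, 0.15, 0.39], [0, 0, 0]], [5, [-0.0, 0.17, 0.46], [0, 0, 0]], [5, [0.0, 0.17, 0.53], [0, 0, 0]]]
[[5, [-0.0, 0.0, 0.03], [0, 0, 0]], [5, [-0.0, 0.0, 0.06], [0, 0, 0]], [5, [-0.0, 0.0, 0.1], [0, 0, 0]]]
[371.7598780544741, 310.13561837570535, 72.88976327630073, 189.4]
```

jog_arm:
  plan:
    - [5, [0.0, 0.06, -0.07], [0, 0, 0]]
    - [5, [0.0, 0.13, -0.14], [0, 0, 0]]
    - [5, [0.0, 0.2, -0.2], [0, 0, 0]]
    - [5, [0.0, 0.27, -0.25], [0, 0, 0]]
    - [5, [0.0, 0.35, -0.3], [0, 0, 0]]
    - [5, [0.0, 0.43, -0.34], [0, 0, 0]]
    - [5, [0.0, 0.52, -0.38], [0, 0, 0]]
    - [5, [0.0, 0.61, -0.41], [0, 0, 0]]

```text
clock: 43.98
position: [524.3, 336.4, 192.2]
ee_rot: [0.763, -0.646, 0.002, -0.004]
contact_force: [7.8, -1.6, 6.0]
gripper_width: 9.7
grasp_force: 58.4
```

jog_arm:
  plan:
    - [5, [0, 0.09, -0.02], [0, 0, 0]]
    - [5, [0, 0.19, -0.04], [0, 0, 0]]
    - [5, [0, 0.29, -0.05], [0, 0, 0]]
    - [5, [0, 0.39, -0.05], [0, 0, 0]]
    - [5, [0, 0.48, -0.04], [0, 0, 0]]
    - [5, [0, 0.58, -0.02], [0, 0, 0]]
    - [5, [0.0, 0.67, 0.0], [0, 0, 0]]
    - [5, [0, 0.77, 0.04], [0, 0, 0]]

```text
clock: 44.98
position: [446.3, 323.5, 188.0]
ee_rot: [0.763, -0.646, 0.001, -0.002]
contact_force: [1.2, -0.8, 11.7]
gripper_width: 9.4
grasp_force: 62.7
```

jog_arm:
  plan:
    - [5, [0, 0.09, 0.04], [0, 0, 0]]
    - [5, [0.0, 0.18, 0.09], [0, 0, 0]]
    - [5, [0.0, 0.26, 0.14], [0, 0, 0]]
    - [5, [0.0, 0.33, 0.2], [0, 0, 0]]
    - [5, [0.0, 0.41, 0.26], [0, 0, 0]]
    - [5, [0.0, 0.47, 0.33], [0, 0, 0]]
    - [5, [0, 0.53, 0.41], [0, 0, 0]]
    - [5, [0.0, 0.59, 0.49], [0, 0, 0]]

```text
clock: 45.98
position: [388.4, 313.9, 136.1]
ee_rot: [0.763, -0.646, 0.001, -0.001]
contact_force: [11.7, -1.3, 0.1]
gripper_width: 9.8
grasp_force: 62.8
```

jog_arm:
  plan:
    - [5, [0, 0.04, 0.06], [0, 0, 0]]
    - [5, [0, 0.07, 0.12], [0, 0, 0]]
    - [5, [0, 0.09, 0.19], [0, 0, 0]]
    - [5, [0, 0.12, 0.26], [0, 0, 0]]
    - [5, [0, 0.14, 0.32], [0, 0, 0]]
    - [5, [0, 0.15, 0.39], [0, 0, 0]]
    - [5, [0, 0.17, 0.46], [0, 0, 0]]
    - [5, [0.0, 0.17, 0.5], [0, 0, 0]]
    - [5, [0.0, 0.17, 0.5], [0, 0, 0]]

```text
clock: 47.1
position: [372.9, 311.4, 86.6]
ee_rot: [0.763, -0.646, 0.001, -0.002]
contact_force: [13.7, -2.7, -1.7]
gripper_width: 9.7
grasp_force: 59.0
```

jog_arm:
  plan:
    - [5, [0, -0.01, 0.03], [0, 0, 0]]
    - [5, [0, -0.015, 0.06], [0, 0, 0]]
    - [5, [0, -0.02, 0.09], [0, 0, 0]]
    - [5, [0, -0.02, 0.11], [0, 0, 0]]
    - [5, [0, -0.02, 0.12], [0, 0, 0]]
    - [5, [0, -0.02, 0.12], [0, 0, 0]]

```text
clock: 47.85
position: [372.8, 311.3, 78.9]
ee_rot: [0.764, -0.646, 0.001, -0.001]
contact_force: [-6.4, -5.6, 35.9]
gripper_width: 9.6
grasp_force: 62.2
```

```bash
python3 - <<'E'
from bench import *
s=read_state();print(s['position'],s['contact_force'])
E
```

```text
[372.77117809 311.32579164  78.88739236] [-6.38359581 -5.60374128 35.87129508]
```

```bash
python3 - <<'E'
from bench import *
from h import *
import plan
for n in('scene','top'):
    o=get_image(n);W=cloud(o).reshape(-1,3);d=(W-[plan.PIN[0],plan.PIN[1],0])@np.array([[plan.c,-plan.s,0],[plan.s,plan.c,0],[0,0,1]])
    for x in range(-50,65,12):
        m=(abs(d[:,0]-x)<6)&(abs(d[:,1]-2)<8)&(d[:,2]>60)&(d[:,2]<125)
        if m.sum()>3:print(n,x,m.sum(),np.percentile(d[m][:,2],[10,50,90]).round(1))
    if n=='scene':cv2.imwrite('pics/s12.png',cv2.resize(o['img'][230:340,200:330],None,fx=5,fy=5,interpolation=cv2.INTER_CUBIC)[:,:,::-1])
E
```

```text
top -50 18 [ 96.6  98.2 100. ]
top -38 29 [ 97.   99.5 101.5]
top -26 27 [ 96.3  98.8 101.8]
top -14 29 [ 95.9  98.3 101.4]
top -2 30 [ 98.3 103.1 106.6]
top 10 26 [ 96.9 100.  105.1]
top 22 27 [ 96.4  98.8 101.8]
top 34 30 [ 96.9  98.8 100.9]
top 46 27 [ 97.6  99.8 101.7]
top 58 29 [ 97.8  99.9 101.5]
```

View pics/s12.png

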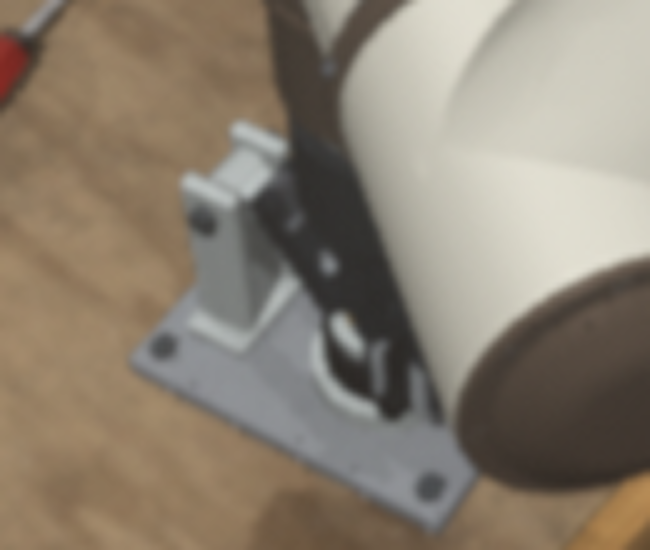

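The top view shows the bar level at about 99 mm along its whole length, so the arm is shut; the scene picture shows only the gripper in front of the stack. I ease off the force, release and lift.

jog_arm:
  plan:
    - [5, [0, 0, -0.02], [0, 0, 0]]
    - [5, [0, 0, -0.03], [0, 0, 0]]
    - [5, [0, 0, -0.03], [0, 0, 0]]

```text
clock: 48.32
position: [372.7, 311.2, 79.3]
ee_rot: [0.763, -0.646, 0.0, -0.001]
contact_force: [0.6, -1.7, 17.0]
gripper_width: 10.0
grasp_force: 60.1
```

jog_arm:
  plan:
    - [85, [0, 0, 0], [0, 0, 0]]
    - [85, [0, 0, 0], [0, 0, 0]]
    - [85, [0, 0, 0], [0, 0, 0]]
    - [85, [0, 0, 0], [0, 0, 0]]
    - [85, [0, 0, 0], [0, 0, 0]]
    - [85, [0, 0, 0], [0, 0, 0]]

```text
clock: 49.08
position: [372.4, 310.8, 77.2]
ee_rot: [0.763, -0.647, -0.0, 0.0]
contact_force: [0.4, -1.0, 0.1]
gripper_width: 85.0
grasp_force: 0.0
```

jog_arm:
  plan:
    - [85, [0, 0, -0.2], [0, 0, 0]]
    - [85, [0, 0, -0.6], [0, 0, 0]]
    - [85, [0, 0, -1], [0, 0, 0]]
    - [85, [0, 0, -1], [0, 0, 0]]

```text
clock: 49.58
position: [373.8, 312.6, 180.6]
ee_rot: [0.763, -0.646, -0.0, -0.004]
contact_force: [0.1, 0.2, -0.7]
gripper_width: 85.1
grasp_force: 0.0
```

```bash
python3 - <<'E'
from bench import *
from h import *
import plan
print(read_state()['contact_force'])
for n in('scene','top'):
    o=get_image(n);W=cloud(o).reshape(-1,3);d=(W-[plan.PIN[0],plan.PIN[1],0])@np.array([[plan.c,-plan.s,0],[plan.s,plan.c,0],[0,0,1]])
    m=(abs(d[:,0]-5)<58)&(abs(d[:,1])<8)&(d[:,2]>90)&(d[:,2]<125)&(abs(d[:,0])>18)
    if m.sum()>20:
        q=d[m];k=np.polyfit(q[:,0],q[:,2],1);r=abs(np.polyval(k,q[:,0])-q[:,2])<3;k=np.polyfit(q[r,0],q[r,2],1);print(n,m.sum(),'angle',-k[0],'z at hinge',np.polyval(k,75),'z at -45',np.polyval(k,-45))
E
```

```text
[ 0.08451688  0.1950445  -0.66938473]
scene 224 angle -0.009175909859712545 z at hinge 99.81561106848937 z at -45 98.71450188532387
top 196 angle 1.497461625188064e-05 z at hinge 99.44995879775065 z at -45 99.45175575170087
```

```bash
python3 -c "
from bench import *
print(job_done())"
```

```text
the job is handed in; nothing more can be done
None
```

The flange, rubber pad, washer and sleeve are stacked in order on the pin, and the hold-down arm measured level on the sleeve after I let go. I handed the job in at about 50 s with nothing touching; no verdict came back.

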